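# Load and cam-clamp amplifier modules on the cold plate and put up its draught walls

### The arm

A 6-joint arm with a two-finger parallel gripper is mounted at the origin on the work surface. World frame = base frame: x ahead of the robot, y to its left, z up, the work surface at z = 0. Lengths are in m, angles in rad, forces in N, time in s.
With the tool pointing down it reaches from about 0.325 to 0.85 m from the base axis. Payload 4.4 kg.
Tool frame: the origin (TCP) lies between the finger pads; the fingertips stand 25 mm ahead of it and the grasp point (between the pads) lies 6 mm ahead of it; z points along the fingers, y is the line along which they close (so a half turn about z gives the same grasp; the last joint's range is limited). The gripper opens to 94 mm and grips with 3 to 60 N. Pads are 16 mm wide; open, the fingers measure 119 mm over their backs; the gripper's body (75 mm by 177 mm) begins 78 mm behind the grasp point.
Start: joints at [0.965, 0.207, 1.542, -0, 1.393, -0.15], TCP at [0.253, 0.516, 0.23] pointing down, gripper open.
Joint ranges: [-2.73, 2.73], [-0.86, 2.22], [0.23, 2.46], [-1.11, 4.25], [0.08, 2.63], [-2.82, 2.82]. Speed limits (rad/s): [2.79, 2.79, 3.14, 3.14, 3.14, 3.14].

### API

Orientations are given as a rotation vector (axis times angle).
In Python, from rig import ctrl, capture, workorder gives the robot as it stands.
- The arm moves only by the tool apply_moves, never from a script. Its argument "series" is a list of rows, each a list of 7 numbers: the shift along the tool's x, y, z in units of 0.5 m (1.0 is 0.5 m), then the turn, a rotation vector about the tool's x, y, z in units of 1.5 rad (1.0 is 1.5 rad), then the opening, from -1 (shut) to 1 (fully open). In form: [[tx, ty, tz, rx, ry, rz, hand], ...]. A call has 1 to 12 rows; each row shifts and turns the commanded pose from where the row before left it, along the tool's axes as they then stand; what a row does not reach is not made up. A row lasts 1/8 s, in which the tool goes at most 62.5 mm and 10.7 degrees, less where a joint would pass 70% of its speed; a pose out of reach is approached as far as the arm can. A call with a number of a shift or a turn outside -1 to 1 is refused whole. A call with a gripper value outside its range is refused whole. The fingers move at their own pace and stop on an object; "squeeze" is the grip in N (left out, the last holds). Time passes only in rows, so rows that do not move let the fingers close. It gives the time, the measured TCP pose, the force, the opening and the grip force at its end, in the units of the state.
- ctrl.get_obs(): the state, without advancing time (a new reading comes with each control period).
- capture(name): name is "side" or "top"; returns a dict with "color" (400x640x3 uint8, blue, green, red), "K" (3x3 intrinsics, pixels), "distortion" ([k1, k2, p1, p2, k3] as OpenCV has them; the pictures are not rectified), "origin" and "rotation" of the camera in the world. Camera axes: x right, y down, z forward; pixel columns grow to the right and rows downward; lengths in m; the calibration is good to about 2 mm. A picture is of the moment at which its call begins. There is no depth.
- workorder.close_job(): hands the job in; it is judged then, once.
The state is a dict: "clock": time; "qpos": joint angles; "joint_velocities": joint speeds; "tau": joint torques, N m; "tcp_pos": TCP position; "ee_rot": TCP orientation; "ft_force": force on the tool from outside, world axes, zero at the start; "wrist_torque": the same for the moment, N m; "opening": opening from 0.0 (shut) to 1.0 (fully open); "gripper_force": force on a finger pad.
Only numpy, scipy, OpenCV 4.12 (cv2) and the standard library are available. Lean on these libraries where they do the work, as an engineer would, in place of code of your own. Each camera call takes 0.05 s, during which the arm holds its last target. There are 200 camera calls.

### The job

Set the amplifier modules up for a temperature run: swing the cam lever back to fully open, move every module from the bench onto the cold plate and stand it flat there, side by side between the stop rail and the clamp, and then turn the cam lever just far enough for the sprung pressure strip to push them all square against the rail and be pressed back about 2 mm - never more than 4 mm, or it overloads the modules. Then, with the modules clamped, fold the three draught walls fully upright around them. Do not push away the wrench or the finned round load that are close by.

Things in the scene. Friction and masses are not known exactly. Their poses are not given: they have to be found in the camera images.
- fixture: Fixed test fixture, place and yaw vary: aluminium cold plate 116 mm (x) by 212 mm (y), top 30 mm above the bench. Origin on the bench under the plate's middle; x points from the front wall (robot side) to the cam, y to the left wall, z up. A fixed bulkhead (top 84 mm up) crosses at x 58 to 62 mm; the cam is beyond it. Modules stand between stop rail (low x) and pressure strip (high x).
- stop_rail: Fixed steel rail on the cold plate along the fixture's y, 12 mm (x) by 190 by 18 mm high; its x place differs by a few mm from start to start (about -47 mm in the fixture). Axes as the fixture's. Origin: centre of its underside, 30 mm above the bench; its contact face is 6 mm from it towards +x, so a module pressed against it has its centre 36 mm from it along +x.
- cam_lever (a joint): Angle q of the cam lever (rad) about its upright pin (at x 88, y 0 mm in the fixture): 0 open, up to 2.3, growing and tightening clockwise seen from above; starts part closed. The arm points (75 deg - q) from the fixture's +x towards +y. The cam, 10 mm off centre, drives the strip towards the rail by 10 mm x (1 - cos q). Friction 0.35 N m (5.5 N at the knob) holds it where left.
- cam_grip (a point): Point to grip on the lever's knob: an upright black round knob 18 mm thick, from 62 to 98 mm above the bench, spinning freely on the lever's end, its axis 65 mm from the cam pin. The point is 84 mm above the bench; pinch it from above with the fingertips above 64 mm.
- pressure_strip (a joint): How far the sprung pressure strip is pressed back towards the clamp bar behind it (m): 0 when it touches nothing, 0.0065 at its stop; 8 N per mm in all. One straight strip bears on all modules at once.
- strip_face (a point): Middle of the strip's rubber face that meets the modules, 45 mm above the bench. The strip is 190 mm long along the fixture's y, its face 34 to 54 mm above the bench. With the lever at 0 the face is at x = 27.5 mm in the fixture: 6 to 11 mm more room between it and the rail than a module's 60 mm.
- wall_left (a joint): Angle of the left (+y) draught wall (rad): 0 lying flat outwards, pi/2 upright (its stop). Its hinge line, 28 mm above the bench, runs along the fixture's x at y = +109 mm. Hinge friction (0.05 N m) keeps it where it is left; it may start a little raised.
- wall_right (a joint): Angle of the right (-y) draught wall (rad): 0 lying flat outwards, pi/2 upright (its stop). Its hinge line, 28 mm above the bench, runs along the fixture's x at y = -109 mm. Hinge friction (0.05 N m) keeps it where it is left; it may start a little raised.
- wall_front (a joint): Angle of the front (-x, nearest the robot) draught wall (rad): 0 lying flat outwards, pi/2 upright (its stop). Its hinge line, 28 mm above the bench, runs along the fixture's y at x = -61 mm. Hinge friction (0.05 N m) keeps it where it is left; it may start a little raised.
- wall_left_tab (a point): Middle of the finger tab of wall_left, a white sheet 112 mm wide, 4 mm thick, 54 mm from hinge to edge; the tab, 36 mm wide and 5 mm thick, stands 24 mm beyond the edge's middle. The point is 66 mm from the hinge line: 28 mm above the bench when flat, 94 when upright. Pinch the tab across its 36 mm, fingers down, and carry it round the hinge; it turns between the fingers.
- wall_right_tab (a point): Middle of the finger tab of wall_right, a white sheet 112 mm wide, 4 mm thick, 54 mm from hinge to edge; the tab, 36 mm wide and 5 mm thick, stands 24 mm beyond the edge's middle. The point is 66 mm from the hinge line: 28 mm above the bench when flat, 94 when upright. Pinch the tab across its 36 mm, fingers down, and carry it round the hinge; it turns between the fingers.
- wall_front_tab (a point): Middle of the finger tab of wall_front, a white sheet 200 mm wide, 4 mm thick, 54 mm from hinge to edge; the tab, 36 mm wide and 5 mm thick, stands 24 mm beyond the edge's middle. The point is 66 mm from the hinge line: 28 mm above the bench when flat, 94 when upright. Pinch the tab across its 36 mm, fingers down, and carry it round the hinge; it turns between the fingers.
- module_1: Amplifier module, bare aluminium, about 0.18 kg; 2 to 4 are present (absent: None). A flange 60 (x) by 42 (y) by 12 mm high carries an upright housing 60 by 20 mm, 12 to 44 mm above the underside, with two sockets on top. Origin: centre of the underside, z up. Lift by the housing across y, fingertips above the flange. On the plate its x lies along the fixture's x, either way; 48 mm pitch.
- module_2: Amplifier module, bare aluminium, about 0.18 kg; 2 to 4 are present (absent: None). A flange 60 (x) by 42 (y) by 12 mm high carries an upright housing 60 by 20 mm, 12 to 44 mm above the underside, with two sockets on top. Origin: centre of the underside, z up. Lift by the housing across y, fingertips above the flange. On the plate its x lies along the fixture's x, either way; 48 mm pitch.
- module_3: Amplifier module, bare aluminium, about 0.18 kg; 2 to 4 are present (absent: None). A flange 60 (x) by 42 (y) by 12 mm high carries an upright housing 60 by 20 mm, 12 to 44 mm above the underside, with two sockets on top. Origin: centre of the underside, z up. Lift by the housing across y, fingertips above the flange. On the plate its x lies along the fixture's x, either way; 48 mm pitch.
- module_4: Amplifier module, bare aluminium, about 0.18 kg; 2 to 4 are present (absent: None). A flange 60 (x) by 42 (y) by 12 mm high carries an upright housing 60 by 20 mm, 12 to 44 mm above the underside, with two sockets on top. Origin: centre of the underside, z up. Lift by the housing across y, fingertips above the flange. On the plate its x lies along the fixture's x, either way; 48 mm pitch.
- torque_wrench: Bystander: small steel wrench, 160 mm long, lying across beyond the cam.
- termination: Bystander: black finned round load, 50 mm wide, 66 mm high, standing near the fixture's far left corner.
Not all that is in view belongs to the job. What is shaped like the module_3 but blue is not meant. Leave any turquoise or yellow look-alike of the module_1 alone.

How it is judged:
On the way, in this order (a step that is already met when the one before it is completed fails the run):
1. the cam lever has been swung back open (value of joint cam_lever below 0.3 rad), for 0.1 s.
2. every module present stands flat and released on the cold plate between stop rail and pressure strip (x of module_1 in the frame of stop_rail between 0.0335 and 0.049 m and y of module_1 in the frame of fixture between -0.088 and 0.088 m and z of module_1 in the frame of fixture between 0.027 and 0.034 m and angle between each of module_1, module_2, module_3, module_4's own z axis and vertical below 0.06 rad and angle between the x axis of each of module_1, module_2, module_3, module_4 and the x axis of fixture, either way round below 0.35 rad and x of module_2 in the frame of stop_rail between 0.0335 and 0.049 m and y of module_2 in the frame of fixture between -0.088 and 0.088 m and z of module_2 in the frame of fixture between 0.027 and 0.034 m and x of module_3 in the frame of stop_rail between 0.0335 and 0.049 m and y of module_3 in the frame of fixture between -0.088 and 0.088 m and z of module_3 in the frame of fixture between 0.027 and 0.034 m and x of module_4 in the frame of stop_rail between 0.0335 and 0.049 m and y of module_4 in the frame of fixture between -0.088 and 0.088 m and z of module_4 in the frame of fixture between 0.027 and 0.034 m and contact force between the fingers and module_1 below 0.3 N and contact force between the fingers and module_2 below 0.3 N and contact force between the fingers and module_3 below 0.3 N and contact force between the fingers and module_4 below 0.3 N), for 0.2 s.
3. the cam lever has been turned until all modules are square against the stop rail and the strip is pressed back 0.8 to 4 mm (x of module_1 in the frame of stop_rail between 0.0335 and 0.0385 m and y of module_1 in the frame of fixture between -0.088 and 0.088 m and z of module_1 in the frame of fixture between 0.027 and 0.034 m and angle between each of module_1, module_2, module_3, module_4's own z axis and vertical below 0.06 rad and angle between the x axis of each of module_1, module_2, module_3, module_4 and the x axis of fixture, either way round below 0.06 rad and x of module_2 in the frame of stop_rail between 0.0335 and 0.0385 m and y of module_2 in the frame of fixture between -0.088 and 0.088 m and z of module_2 in the frame of fixture between 0.027 and 0.034 m and x of module_3 in the frame of stop_rail between 0.0335 and 0.0385 m and y of module_3 in the frame of fixture between -0.088 and 0.088 m and z of module_3 in the frame of fixture between 0.027 and 0.034 m and x of module_4 in the frame of stop_rail between 0.0335 and 0.0385 m and y of module_4 in the frame of fixture between -0.088 and 0.088 m and z of module_4 in the frame of fixture between 0.027 and 0.034 m and value of joint pressure_strip between 0.0008 and 0.004 m), for 0.3 s.
4. all three draught walls stand upright (value of joint each of wall_left, wall_right, wall_front above 1.48 rad), for 0.2 s.
At the end, for the whole second after the job is handed in: Every module present stands flat on the cold plate (within 88 mm of its middle along the row), within 2.5 mm of the stop rail and square to it within 0.06 rad; the pressure strip is pressed back between 0.8 and 4 mm; all three walls are raised beyond 1.48 rad; everything is still (all of step 3 and all of step 4 and velocity of joint cam_lever below 0.05 rad/s and linear speed of each of module_1, module_2, module_3, module_4 below 0.02 m/s); the robot touches nothing.
It fails at once if the cam is overrun: the pressure strip is pressed back more than 4 mm (value of joint pressure_strip above 0.004 m).
It fails at once if the wrench or the finned load is pushed more than 25 mm from its place, or the load is knocked over (distance of any of torque_wrench, termination from where it was at the start of the episode above 0.025 m or angle between termination's own z axis and vertical above 0.6 rad).
Of module_1, module_2, module_3, module_4 only 2 to 4 are there at a start; the rules pass over those that are not, and their reading is None.
At some moment in a run one of module_1, module_2, module_3, module_4 may be knocked a few centimetres aside while the robot is not near it.
It also fails if it takes over 210 s, if anything falls off the work surface, if the arm or the gripper's body presses on something with over 40 N, if the wrist force passes 120 N, or if a joint passes its speed limit or range.

## Working session

There is one attempt and no reset: what is moved stays moved. The work goes in short steps, Python scripts to look and compute and a tool call to move; the robot and the scene stay as the last step left them, time stands still between calls to the robot, and variables do not carry over. Pictures are saved under pics/ and viewed, at most 14 in all, crops included, and the job is handed in when it is done.

Besides the shell and the picture viewer there is one more tool, called as name(argument=value, ...), one argument or row to a line, values as JSON. apply_moves: Moves the arm, as the interface text tells. Shifts and turns lie within -1 to 1; 1 stands for 0.5 m of shift or 1.5 rad of turn. Its arguments: {"type":"object","properties":{"series":{"type":"array","items":{"type":"array","items":{"type":"number","minimum":-1,"maximum":1}}},"squeeze":{"type":"number"}},"required":["series"]}

```bash
mkdir -p pics; ls
cat > h.py <<'E'
import numpy as np, cv2
from rig import ctrl, capture, workorder
def snap(n,f):
    c=capture(n); cv2.imwrite(f'pics/{f}.png',c['color']); np.save(f'pics/{f}.npy',c,allow_pickle=True); return c
def load(f): return np.load(f'pics/{f}.npy',allow_pickle=True).item()
def ray(c,p):
    u=cv2.undistortPoints(np.array(p,float).reshape(-1,1,2),c['K'],np.array(c['distortion']))[:,0]
    d=np.c_[u,np.ones(len(u))]@np.array(c['rotation']).T
    return np.array(c['origin']),d
def onz(c,p,z):
    o,d=ray(c,p); return o+d*((z-o[2])/d[:,2])[:,None]
def proj(c,P):
    R=np.array(c['rotation']); t=-R.T@np.array(c['origin'])
    return cv2.projectPoints(np.array(P,float).reshape(-1,1,3),cv2.Rodrigues(R.T)[0],t,c['K'],np.array(c['distortion']))[0][:,0]
def tri(c1,p1,c2,p2):
    o1,d1=ray(c1,[p1]);o2,d2=ray(c2,[p2]);d1=d1[0];d2=d2[0]
    s=np.linalg.lstsq(np.c_[d1,-d2],o2-o1,rcond=None)[0]
    a=o1+s[0]*d1;b=o2+s[1]*d2
    return (a+b)/2,np.linalg.norm(a-b)
E
python3 - <<'E'
from h import *
for n in('top','side'):
    c=snap(n,n+'0'); print(n,np.round(c['K'],1).tolist(),c['distortion'],np.round(c['origin'],3),np.round(c['rotation'],3).tolist())
o=ctrl.get_obs();print(o)
E
```

```text
pics
top [[464.6, 0.0, 314.1], [0.0, 464.6, 199.9], [0.0, 0.0, 1.0]] [-0.02667892  0.          0.          0.          0.        ] [0.388 0.012 1.481] [-2.117, 2.179, -0.107]
side [[476.2, 0.0, 325.1], [0.0, 476.2, 198.6], [0.0, 0.0, 1.0]] [0.03935969 0.         0.         0.         0.        ] [ 0.135 -0.854  0.969] [-2.251, 0.537, -0.211]
{'clock': 0.1, 'qpos': array([ 9.64477465e-01,  2.07291947e-01,  1.54277498e+00,  2.89939995e-06,
        1.39356724e+00, -1.50475002e-01]), 'joint_velocities': array([ 0.00074709, -0.00153432, -0.00429125,  0.00022747, -0.00052273,
       -0.00047143]), 'tau': array([ 1.05884010e-04, -3.71858740e+01, -2.82294309e+01,  6.99018803e-02,
        3.11076420e-02, -5.78552954e-05]), 'tcp_pos': array([0.25272947, 0.51572089, 0.22944837]), 'ee_rot': array([-7.09683893e-01, -3.05960609e+00,  2.97756971e-03]), 'ft_force': array([-0.18888144, -0.69457707, -0.9679053 ]), 'wrist_torque': array([ 0.01142077,  0.01356514, -0.01214806]), 'gripper_force': 0.0, 'opening': 1.002358432248171}
```

View pics/top0.png

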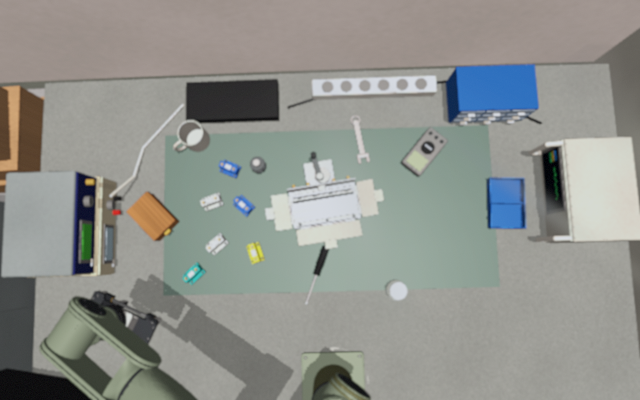

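View pics/side0.png

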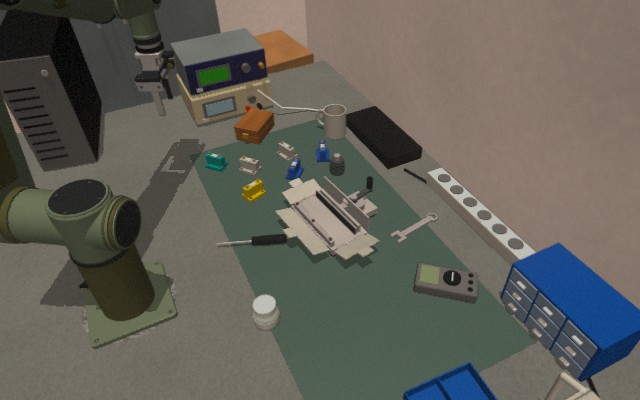

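```bash
sed -i "s/R=np.array(c\['rotation'\])/R=cv2.Rodrigues(np.array(c['rotation'],float))[0]/; s/@np.array(c\['rotation'\]).T/@cv2.Rodrigues(np.array(c['rotation'],float))[0].T/" h.py
python3 - <<'E'
from h import *
c=load('top0')['color'];s=load('side0')['color']
cv2.imwrite('pics/c1.png',cv2.resize(c[145:265,190:390],None,fx=4,fy=4,interpolation=cv2.INTER_CUBIC))
cv2.imwrite('pics/c2.png',cv2.resize(s[130:270,230:430],None,fx=4,fy=4,interpolation=cv2.INTER_CUBIC))
E
```

```text
(no output)
```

View pics/c1.png

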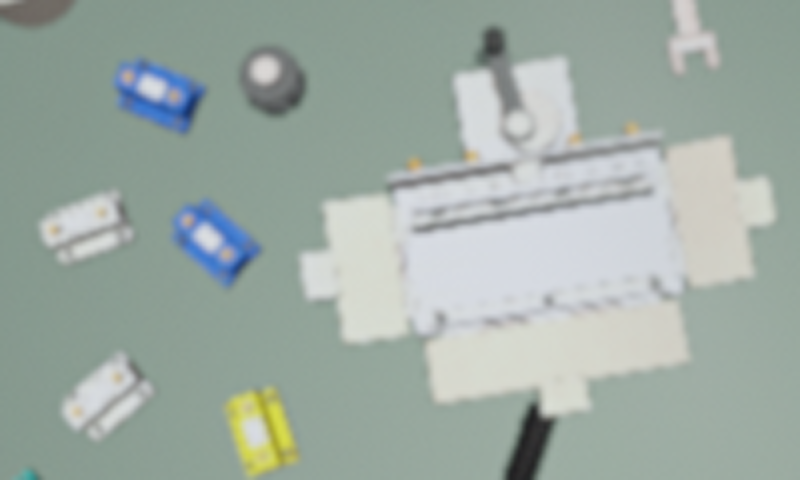

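View pics/c2.png

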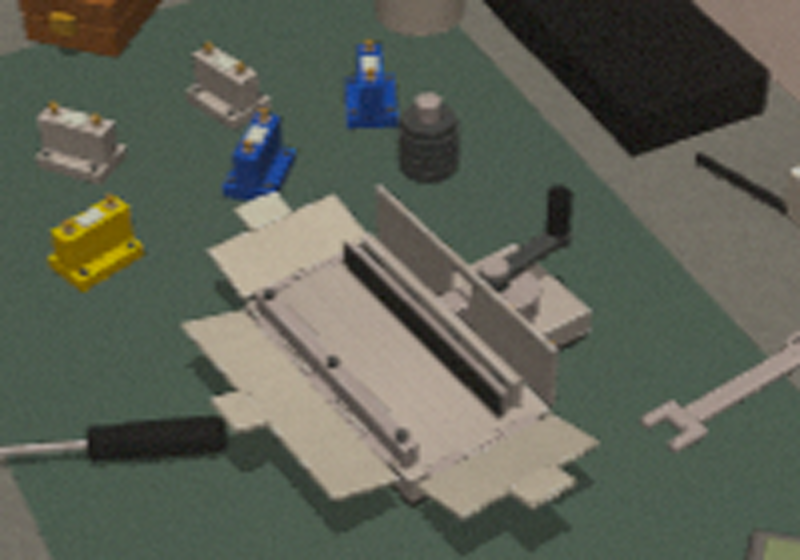

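Run:
```python
from h import *
T=load('top0');S=load('side0')
P={'tabL':((319,275),(264,210)),'tabR':((757,201),(543,486)),'tabF':((566,394),(238,411)),
'knob':((494,38),(560,195)),'bhL':((388,177),(380,187)),'bhR':((661,134),(556,348)),
'r1':((440,318),(268,294)),'r2':((548,300),(333,361)),'r3':((656,284),(402,434)),'pin':((519,120),(497,270)),
'A1':((56,230),(208,48)),'A2':((103,211),(240,70)),'B1':((78,410),(53,105)),'B2':((119,376),(98,120)),'strip L':((412,214),(362,243)),'stripR':((650,180),(518,385)),'load':((263,70),(428,100))}
f=lambda p,o:np.array(p)/4+o-0.375
R={}
for k,(a,b) in P.items():
    x,e=tri(T,f(a,(190,145)),S,f(b,(230,130)));R[k]=x;print(k,np.round(x*1000,1),round(e*1000,1))
y=R['r1']-R['r3'];print('yaw rail',np.arctan2(-y[0],y[1]))
y=R['bhL']-R['bhR'];print('yaw bh',np.arctan2(-y[0],y[1]))
y=R['tabL']-R['tabR'];print('yaw tab',np.arctan2(-y[0],y[1]), np.linalg.norm(y))
for m in'AB':
  d=R[m+'2']-R[m+'1'];print(m,(R[m+'1']+R[m+'2'])/2,np.arctan2(d[1],d[0]),np.linalg.norm(d))
```

```text
tabL [525.8 181.8  43.7] 0.7
tabR [ 572.2 -159.7   49.2] 0.5
tabF [426.3  -6.7  47.4] 3.0
knob [697.9  39.4  96.4] 1.2
bhL [595.6 123.4  81.9] 0.8
bhR [622.1 -85.3  85.5] 1.8
r1 [488.8  88.2  49.7] 0.2
r2 [500.4   4.4  50.5] 0.3
r3 [510.7 -79.3  51.6] 1.3
pin [639.2  22.8  62.2] 0.8
A1 [565.8 386.3  51.6] 0.3
A2 [579.7 350.5  47.5] 1.4
B1 [425.2 368.6  53.8] 1.0
B2 [451.  337.3  50.6] 0.1
strip L [571.5 107.7  49.2] 2.3
stripR [594.3 -78.7  56.9] 8.4
load [685.2 220.4  65.7] 1.0
yaw rail 0.1303006693032359
yaw bh 0.12647742571107695
yaw tab 0.13508203223856285 0.34471307665149725
A [0.57275643 0.36838112 0.04955929] -1.2022690664704403 0.038633926774434925
B [0.43807488 0.35298452 0.05219826] -0.880745854161254 0.04068002540532532
```

```bash
cat >> h.py <<'E'
YAW=0.130; O=np.array([0.549,0.0107])
def fx(x,y): c,s=np.cos(YAW),np.sin(YAW); return O+[c*x-s*y,s*x+c*y]
def tofx(p): c,s=np.cos(YAW),np.sin(YAW); d=np.array(p)[:2]-O; return np.array([c*d[0]+s*d[1],-s*d[0]+c*d[1]])
HF=YAW+np.pi/2
def cur():
    o=ctrl.get_obs(); R=cv2.Rodrigues(o['ee_rot'])[0]; return o['tcp_pos'],np.arctan2(R[1,1],R[0,1]),R
def plan(*wp):
    p,h,R=cur(); print('tilt',np.round(R[:2,2],4),'h',round(h,3),'p',np.round(p,4))
    for x,y,z,hh in wp:
        dh=(hh-h+np.pi)%(2*np.pi)-np.pi; h=hh
        d=np.array([x,y,z])-p; p=np.array([x,y,z])
        t=np.array([-np.sin(h)*d[0]+np.cos(h)*d[1],np.cos(h)*d[0]+np.sin(h)*d[1],-d[2]])/.5
        n=int(np.ceil(np.linalg.norm(t)/.12)) or 1
        print('rz total',round(-dh/1.5,4),'rows',int(np.ceil(abs(dh)/1.5/.12)),'| shift',np.round(t,4),'rows',n,'each',np.round(t/n,4))
E
python3 - <<'E'
from h import *
plan((.698,.0394,.2294,HF),(.698,.0394,.094,HF))
E
```

```text
tilt [-0.0012 -0.0017] h 1.115 p [0.2527 0.5157 0.2294]
rz total -0.3906 rows 4 | shift [-7.595e-01 -1.060e+00  1.000e-04] rows 11 each [-0.069  -0.0964  0.    ]
rz total -0.0 rows 0 | shift [-0.      0.      0.2708] rows 3 each [-0.      0.      0.0903]
```

apply_moves(
  series=[
    [0, 0, 0, 0, 0, -0.0977, 1],
    [0, 0, 0, 0, 0, -0.0977, 1],
    [0, 0, 0, 0, 0, -0.0977, 1],
    [0, 0, 0, 0, 0, -0.0977, 1],
    [-0.069, -0.0964, 0, 0, 0, 0, 1],
    [-0.069, -0.0964, 0, 0, 0, 0, 1],
    [-0.069, -0.0964, 0, 0, 0, 0, 1],
    [-0.069, -0.0964, 0, 0, 0, 0, 1],
    [-0.069, -0.0964, 0, 0, 0, 0, 1],
    [-0.069, -0.0964, 0, 0, 0, 0, 1],
    [-0.069, -0.0964, 0, 0, 0, 0, 1],
    [-0.069, -0.0964, 0, 0, 0, 0, 1],
  ],
  squeeze=15,
)

```text
clock: 1.6
tcp_pos: [0.5777, 0.1682, 0.2299]
ee_rot: [0.204, -3.134, -0.0]
ft_force: [0.4, 1.0, -0.2]
opening: 0.996
gripper_force: 0.0
```

apply_moves(
  series=[
    [-0.069, -0.0964, 0, 0, 0, 0, 1],
    [-0.069, -0.0964, 0, 0, 0, 0, 1],
    [-0.069, -0.0964, 0, 0, 0, 0, 1],
    [0, 0, 0, 0, 0, 0, 1],
    [0, 0, 0, 0, 0, 0, 1],
  ],
)

```text
clock: 2.22
tcp_pos: [0.6976, 0.0402, 0.2294]
ee_rot: [0.204, -3.133, -0.001]
ft_force: [0.2, 0.2, -0.8]
opening: 0.999
gripper_force: 0.0
```

Run:
```python
from h import *
plan((.698,.0394,.2294,HF),(.698,.0394,.094,HF))
```

```text
tilt [-0.0022  0.0008] h 1.701 p [0.6976 0.0402 0.2294]
rz total -0.0 rows 1 | shift [-0.0005 -0.0016 -0.0001] rows 1 each [-0.0005 -0.0016 -0.0001]
rz total -0.0 rows 0 | shift [-0.      0.      0.2708] rows 3 each [-0.      0.      0.0903]
```

apply_moves(
  series=[
    [0, -0.0016, 0.09, 0, 0, 0, 0.2],
    [0, 0, 0.09, 0, 0, 0, 0.2],
    [0, 0, 0.09, 0, 0, 0, 0.2],
    [0, 0, 0, 0, 0, 0, 0.0],
    [0, 0, 0, 0, 0, 0, -1],
    [0, 0, 0, 0, 0, 0, -1],
    [0, 0, 0, 0, 0, 0, -1],
    [0, 0, 0, 0, 0, 0, -1],
    [0, 0, 0, 0, 0, 0, -1],
  ],
  squeeze=20,
)

```text
clock: 3.35
tcp_pos: [0.6992, 0.0398, 0.0969]
ee_rot: [-0.204, 3.133, 0.002]
ft_force: [-0.8, 2.5, 4.7]
opening: 0.189
gripper_force: 20.0
```

apply_moves(
  series=[
    [0.0066, 0.0264, 0, 0, 0, 0, -1],
    [0.012, 0.0244, 0, 0, 0, 0, -1],
    [0.0166, 0.0216, 0, 0, 0, 0, -1],
    [0.021, 0.0174, 0, 0, 0, 0, -1],
    [0.0198, 0.011, 0, 0, 0, 0, -1],
    [0.0148, 0.0056, 0, 0, 0, 0, -1],
    [0, 0, 0, 0, 0, 0, -1],
    [0, 0, 0, 0, 0, 0, -1],
  ],
)

```text
clock: 4.35
tcp_pos: [0.6484, 0.0864, 0.0969]
ee_rot: [-0.204, 3.13, 0.001]
ft_force: [3.9, 2.3, 4.5]
opening: 0.184
gripper_force: 20.0
```

Run:
```python
from h import *
p=cur()[0];print(tofx(p),np.degrees(np.arctan2(tofx(p)[1],tofx(p)[0]-.088)),np.hypot(tofx(p)[1],tofx(p)[0]-.088))
```

```text
[0.10840387 0.06219612] 71.83756447749005 0.06545742700008857
```

apply_moves(
  series=[
    [0, 0, 0, 0, 0, 0, 0.0],
    [0, 0, 0, 0, 0, 0, 0.2],
    [0, 0, 0, 0, 0, 0, 0.2],
    [0, 0, -0.09, 0, 0, 0, 0.2],
    [0, 0, -0.09, 0, 0, 0, 0.2],
    [0, 0, -0.09, 0, 0, 0, 0.2],
    [0, 0, 0, 0, 0, 0, 0.2],
  ],
)

```text
clock: 5.22
tcp_pos: [0.6491, 0.0858, 0.2356]
ee_rot: [-0.204, 3.126, -0.001]
ft_force: [1.0, -0.1, -0.2]
opening: 0.598
gripper_force: 0.0
```

```bash
cat >> h.py <<'E'
def modules(c,box=(130,320,150,300)):
    # white-ish blobs on the green mat: low saturation, bright
    y0,y1,x0,x1=box; im=c['color'][y0:y1,x0:x1]; hsv=cv2.cvtColor(im,cv2.COLOR_BGR2HSV)
    m=((hsv[...,1]<45)&(hsv[...,2]>150)).astype(np.uint8)
    n,l,st,ce=cv2.connectedComponentsWithStats(m)
    for i in range(1,n):
        if 60<st[i,4]<600:
            r=cv2.minAreaRect(np.argwhere(l==i)[:,::-1].astype(np.float32)); print(np.round(ce[i]+[x0,y0],1),st[i,4],np.round(r[1],1),round(r[2],1))
E
python3 - <<'E'
from h import *
modules(load('top0'))
c=snap('top','top1');modules(c);snap('side','side1')
plan((.5728,.3684,.16,.3686),(.5728,.3684,.045,.3686))
E
```

```text
[156.8 258. ] 506 [41. 14.] 90.0
[163.1 315.7] 65 [17.5  6.1] 33.7
[261.4 169.7] 163 [78.  2.] 90.0
[282.3 133.4] 261 [ 7. 33.] 90.0
[283.7 194.9] 553 [22. 33.] 90.0
tilt [-0.0009 -0.0002] h 1.701 p [0.646  0.0859 0.2299]
rz total 0.8883 rows 8 | shift [0.5798 0.0669 0.1398] rows 6 each [0.0966 0.0112 0.0233]
rz total -0.0 rows 0 | shift [0.   0.   0.23] rows 2 each [0.    0.    0.115]
```

Run:
```python
from h import *
a=load('top0')['color'][150:300,160:390];b=load('top1')['color'][150:300,160:390]
cv2.imwrite('pics/c3.png',cv2.resize(b,None,fx=3.4,fy=3.4,interpolation=cv2.INTER_CUBIC))
print(np.median(a.reshape(-1,3),0),a[51,51],a[93,57])
d=np.abs(a.astype(int)-b).max(2)[:,:95]>40;print(d.sum(),np.argwhere(d).min(0) if d.any() else 0,np.argwhere(d).max(0) if d.any() else 0)
```

```text
[153. 162. 147.] [216 213 209] [213 210 206]
262 [117   0] [149  94]
```

View pics/c3.png

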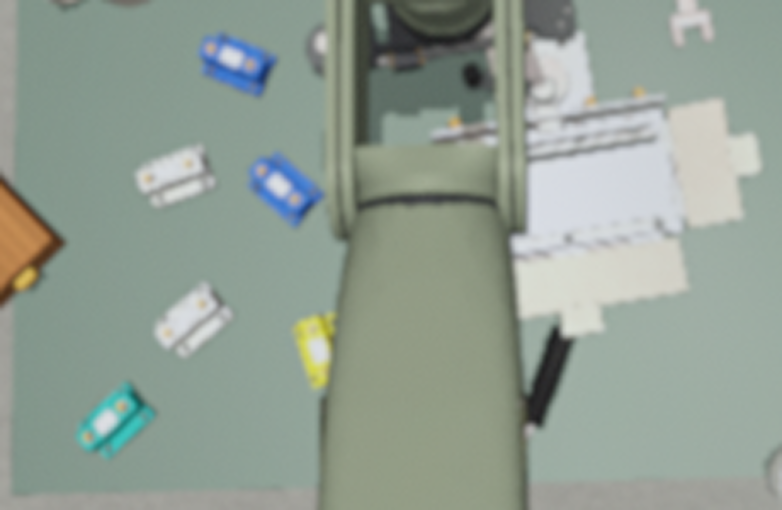

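apply_moves(
  series=[
    [0, 0, 0, 0, 0, 0.111, 0.2],
    [0, 0, 0, 0, 0, 0.111, 0.2],
    [0, 0, 0, 0, 0, 0.111, 0.2],
    [0, 0, 0, 0, 0, 0.111, 0.2],
    [0, 0, 0, 0, 0, 0.111, 0.2],
    [0, 0, 0, 0, 0, 0.111, 0.2],
    [0, 0, 0, 0, 0, 0.111, 0.2],
    [0, 0, 0, 0, 0, 0.111, 0.2],
    [0.0966, 0.0112, 0.0233, 0, 0, 0, 0.2],
    [0.0966, 0.0112, 0.0233, 0, 0, 0, 0.2],
    [0.0966, 0.0112, 0.0233, 0, 0, 0, 0.2],
    [0.0966, 0.0112, 0.0233, 0, 0, 0, 0.2],
  ],
)

```text
clock: 6.82
tcp_pos: [0.5953, 0.2749, 0.1799]
ee_rot: [-1.774, -2.588, 0.008]
ft_force: [0.1, -0.2, 0.7]
opening: 0.6
gripper_force: 0.0
```

apply_moves(
  series=[
    [0.0966, 0.0112, 0.0233, 0, 0, 0, 0.2],
    [0.0966, 0.0112, 0.0233, 0, 0, 0, 0.2],
    [0, 0, 0, 0, 0, 0, 0.2],
    [0, 0, 0, 0, 0, 0, 0.2],
  ],
)

```text
clock: 7.32
tcp_pos: [0.5721, 0.3675, 0.1582]
ee_rot: [-1.775, -2.591, 0.006]
ft_force: [0.4, 0.4, 0.1]
opening: 0.603
gripper_force: 0.0
```

Run:
```python
from h import *
plan((.5728,.3684,.046,.3686))
```

```text
tilt [-0.0035 -0.0025] h 0.37 p [0.5721 0.3675 0.1582]
rz total 0.0006 rows 1 | shift [0.0013 0.0019 0.2243] rows 2 each [0.0006 0.001  0.1122]
```

apply_moves(
  series=[
    [0.0013, 0.0019, 0.112, 0, 0, 0, 0.2],
    [0, 0, 0.056, 0, 0, 0, 0.2],
    [0, 0, 0.056, 0, 0, 0, 0.2],
    [0, 0, 0, 0, 0, 0, 0.0],
    [0, 0, 0, 0, 0, 0, -1],
    [0, 0, 0, 0, 0, 0, -1],
    [0, 0, 0, 0, 0, 0, -1],
    [0, 0, 0, 0, 0, 0, -1],
    [0, 0, -0.1, 0, 0, 0, -1],
    [0, 0, -0.12, 0, 0, 0, -1],
    [0, 0, 0, 0, 0, 0, -1],
  ],
  squeeze=25,
)

```text
clock: 8.7
tcp_pos: [0.5779, 0.3715, 0.1659]
ee_rot: [1.772, 2.586, 0.019]
ft_force: [-0.2, 0.0, -2.3]
opening: 0.207
gripper_force: 24.8
```

Run:
```python
from h import *
x,y=fx(-.008,.024)
plan((x,y,.155,HF),(x,y,.078,HF))
```

```text
tilt [0.0123 0.006 ] h 0.369 p [0.5779 0.3715 0.1659]
rz total -0.8876 rows 8 | shift [ 0.1669 -0.6601  0.0218] rows 6 each [ 0.0278 -0.11    0.0036]
rz total -0.0 rows 0 | shift [-0.     0.     0.154] rows 2 each [-0.     0.     0.077]
```

apply_moves(
  series=[
    [0, 0, 0, 0, 0, -0.111, -1],
    [0, 0, 0, 0, 0, -0.111, -1],
    [0, 0, 0, 0, 0, -0.111, -1],
    [0, 0, 0, 0, 0, -0.111, -1],
    [0, 0, 0, 0, 0, -0.111, -1],
    [0, 0, 0, 0, 0, -0.111, -1],
    [0, 0, 0, 0, 0, -0.111, -1],
    [0, 0, 0, 0, 0, -0.111, -1],
    [0.0238, -0.108, 0.003, 0, 0, 0, -1],
    [0.0238, -0.108, 0.003, 0, 0, 0, -1],
    [0.0238, -0.108, 0.003, 0, 0, 0, -1],
    [0.0238, -0.108, 0.003, 0, 0, 0, -1],
  ],
)

```text
clock: 10.2
tcp_pos: [0.553, 0.1473, 0.1503]
ee_rot: [0.205, -3.131, 0.0]
ft_force: [0.0, -0.7, -2.4]
opening: 0.216
gripper_force: 24.9
```

apply_moves(
  series=[
    [0.0238, -0.108, 0.003, 0, 0, 0, -1],
    [0.0238, -0.108, 0.003, 0, 0, 0, -1],
    [0.0238, -0.108, 0.003, 0, 0, 0, -1],
    [0, 0, 0, 0, 0, 0, -1],
    [0, 0, 0, 0, 0, 0, -1],
  ],
)

```text
clock: 10.82
tcp_pos: [0.5394, -0.0159, 0.1467]
ee_rot: [0.203, -3.133, -0.002]
ft_force: [0.9, -0.5, -2.0]
opening: 0.209
gripper_force: 24.9
```

Run:
```python
from h import *
x,y=fx(-.008,-.024)
plan((x,y,.155,HF),(x,y,.078,HF))
o=ctrl.get_obs();print(o['opening'],o['ft_force'])
S=snap('side','side2');p=proj(S,[[x,y,.15]])[0].astype(int);print(p)
cv2.imwrite('pics/c4.png',cv2.resize(S['color'][130:270,230:430],None,fx=4,fy=4,interpolation=cv2.INTER_CUBIC))
```

```text
tilt [-0.0025  0.0012] h 1.7 p [ 0.5394 -0.0159  0.1467]
rz total -0.0003 rows 1 | shift [-0.0098  0.0022 -0.0167] rows 1 each [-0.0098  0.0022 -0.0167]
rz total -0.0 rows 0 | shift [-0.     0.     0.154] rows 2 each [-0.     0.     0.077]
0.20870608283243416 [ 0.853941   -0.45138043 -2.03768688]
[329 191]
```

View pics/c4.png

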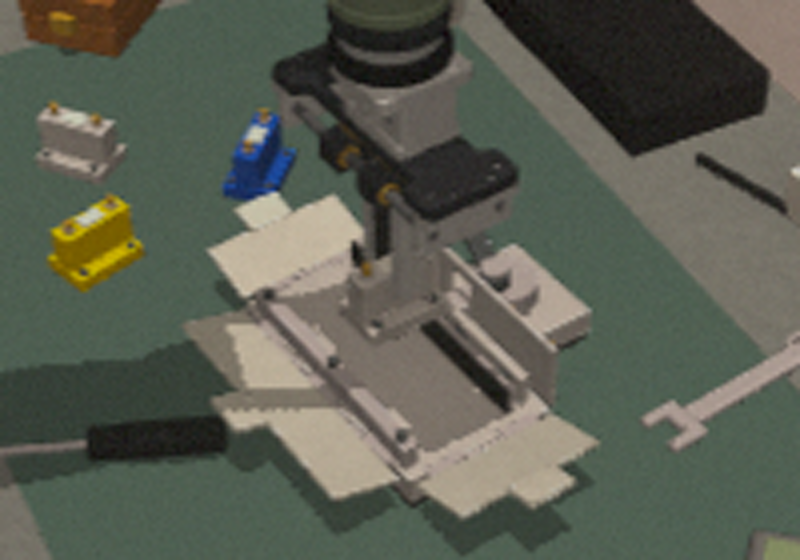

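Run:
```python
from h import *
S=load('side2')
for p in((376,340),(450,303)):
    for z in (.101,): print(tofx(onz(S,[np.array(p)/4+[230,130]-.375],z)[0])*1000)
print(tofx(cur()[0]))
```

```text
[-41.18675424 -43.83852935]
[ 19.11445423 -42.58439522]
[-0.01257839 -0.0245635 ]
```

apply_moves(
  series=[
    [-0.006, 0.001, 0.06, 0, 0, 0, -1],
    [0, 0, 0.06, 0, 0, 0, -1],
    [0, 0, 0.012, 0, 0, 0, -1],
    [0, 0, 0.004, 0, 0, 0, -1],
    [0, 0, 0, 0, 0, 0, -1],
    [0, 0, 0, 0, 0, 0, -1],
  ],
)

```text
clock: 11.62
tcp_pos: [0.544, -0.0153, 0.0808]
ee_rot: [-0.205, 3.133, -0.001]
ft_force: [-0.6, 1.0, -2.5]
opening: 0.211
gripper_force: 24.9
```

apply_moves(
  series=[
    [0, 0, 0.004, 0, 0, 0, -1],
    [0, 0, 0.003, 0, 0, 0, -1],
    [0, 0, 0, 0, 0, 0, -1],
    [0, 0, 0, 0, 0, 0, -1],
  ],
)

```text
clock: 12.12
tcp_pos: [0.5442, -0.0154, 0.0801]
ee_rot: [-0.204, 3.134, -0.0]
ft_force: [-6.5, 1.3, 16.0]
opening: 0.206
gripper_force: 25.0
```

apply_moves(
  series=[
    [0, 0, -0.004, 0, 0, 0, -1],
    [0, 0, 0, 0, 0, 0, -0.2],
    [0, 0, 0, 0, 0, 0, -0.1],
    [0, 0, 0, 0, 0, 0, -0.1],
    [0, 0, -0.08, 0, 0, 0, -0.1],
    [0, 0, -0.12, 0, 0, 0, 0.2],
    [0, 0, -0.08, 0, 0, 0, 0.2],
    [0, 0, 0, 0, 0, 0, 0.2],
  ],
)

```text
clock: 13.12
tcp_pos: [0.5462, -0.0159, 0.2229]
ee_rot: [-0.204, 3.126, -0.004]
ft_force: [-0.7, 0.3, 0.0]
opening: 0.599
gripper_force: 0.0
```

Run:
```python
from h import *
plan((.4381,.3530,.16,.690),(.4381,.3530,.046,.690))
S=snap('side','side3');T=snap('top','top3')
d=np.abs(load('side0')['color'].astype(int)-S['color']).max(2)[145:175,235:265];print(d.max())
cv2.imwrite('pics/c5.png',np.vstack([cv2.resize(S['color'][150:270,265:395],None,fx=4,fy=4,interpolation=cv2.INTER_CUBIC)]))
```

```text
tilt [ 0.0089 -0.0017] h 1.701 p [ 0.5462 -0.0159  0.2229]
rz total 0.6741 rows 6 | shift [0.7067 0.3029 0.1258] rows 7 each [0.101  0.0433 0.018 ]
rz total -0.0 rows 0 | shift [0.    0.    0.228] rows 2 each [0.    0.    0.114]
12
```

View pics/c5.png

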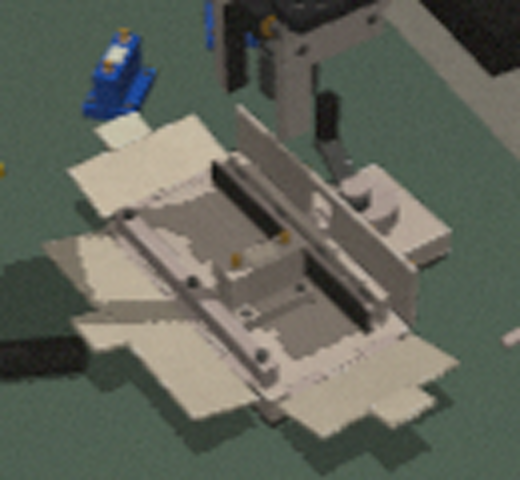

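apply_moves(
  series=[
    [0, 0, 0, 0, 0, 0.1123, 0.2],
    [0, 0, 0, 0, 0, 0.1123, 0.2],
    [0, 0, 0, 0, 0, 0.1123, 0.2],
    [0, 0, 0, 0, 0, 0.1123, 0.2],
    [0, 0, 0, 0, 0, 0.1123, 0.2],
    [0, 0, 0, 0, 0, 0.1123, 0.2],
    [0.101, 0.0433, 0, 0, 0, 0, 0.2],
    [0.101, 0.0433, 0, 0, 0, 0, 0.2],
    [0.101, 0.0433, 0, 0, 0, 0, 0.2],
    [0.101, 0.0433, 0, 0, 0, 0, 0.2],
    [0.101, 0.0433, 0.06, 0, 0, 0, 0.2],
    [0.101, 0.0433, 0.06, 0, 0, 0, 0.2],
  ],
)

```text
clock: 14.72
tcp_pos: [0.4486, 0.3018, 0.1557]
ee_rot: [-1.338, -2.84, 0.004]
ft_force: [0.2, -0.3, 0.4]
opening: 0.602
gripper_force: 0.0
```

apply_moves(
  series=[
    [0.101, 0.0433, 0, 0, 0, 0, 0.2],
    [0, 0, 0, 0, 0, 0, 0.2],
    [0, 0, 0, 0, 0, 0, 0.2],
  ],
)

```text
clock: 15.1
tcp_pos: [0.4341, 0.3526, 0.1567]
ee_rot: [-1.337, -2.841, 0.005]
ft_force: [0.5, 0.2, -0.4]
opening: 0.6
gripper_force: 0.0
```

Run:
```python
from h import *
plan((.4381,.3530,.046,.690))
S=load('side3');T=load('top3')
for p in((236,260),(284,238)): print(tofx(onz(S,[np.array(p)/4+[265,150]-.375],.081)[0])*1000)
S=snap('side','s4');print(np.abs(load('side3')['color'].astype(int)-S['color']).max(2)[200:250,310:350].max())
```

```text
tilt [-0.0029 -0.0025] h 0.691 p [0.4341 0.3526 0.1567]
rz total 0.0008 rows 1 | shift [-0.0044  0.0067  0.2214] rows 2 each [-0.0022  0.0034  0.1107]
[-30.08727568 -26.32342305]
[  8.52240588 -27.12565727]
63
```

apply_moves(
  series=[
    [-0.0044, 0.0067, 0.11, 0, 0, 0, 0.2],
    [0, 0, 0.056, 0, 0, 0, 0.2],
    [0, 0, 0.054, 0, 0, 0, 0.2],
    [0, 0, 0, 0, 0, 0, 0.0],
    [0, 0, 0, 0, 0, 0, -1],
    [0, 0, 0, 0, 0, 0, -1],
    [0, 0, 0, 0, 0, 0, -1],
    [0, 0, 0, 0, 0, 0, -1],
  ],
)

```text
clock: 16.15
tcp_pos: [0.4398, 0.3542, 0.0499]
ee_rot: [1.338, 2.841, 0.002]
ft_force: [0.1, -1.7, 4.4]
opening: 0.211
gripper_force: 25.0
```

apply_moves(
  series=[
    [0, 0, -0.11, 0, 0, 0, -1],
    [0, 0, -0.11, 0, 0, 0, -1],
    [0, 0, 0, 0, 0, 0, -1],
    [0, 0, 0, 0, 0, -0.1123, -1],
    [0, 0, 0, 0, 0, -0.1123, -1],
    [0, 0, 0, 0, 0, -0.1123, -1],
    [0, 0, 0, 0, 0, -0.1123, -1],
    [0, 0, 0, 0, 0, -0.1123, -1],
    [0, 0, 0, 0, 0, -0.1123, -1],
    [0, 0, 0, 0, 0, 0, -1],
  ],
)

```text
clock: 17.4
tcp_pos: [0.4377, 0.3532, 0.1563]
ee_rot: [0.202, -3.131, 0.003]
ft_force: [0.5, 0.5, -2.6]
opening: 0.209
gripper_force: 25.0
```

Run:
```python
from h import *
x,y=fx(-.010,.024)
plan((x,y,.155,HF),(x,y,.078,HF))
```

```text
tilt [-0.0036 -0.002 ] h 1.699 p [0.4377 0.3532 0.1563]
rz total -0.001 rows 1 | shift [-0.112  -0.66    0.0027] rows 6 each [-0.0187 -0.11    0.0004]
rz total -0.0 rows 0 | shift [-0.     0.     0.154] rows 2 each [-0.     0.     0.077]
```

apply_moves(
  series=[
    [-0.0187, -0.11, 0, 0, 0, 0, -1],
    [-0.0187, -0.11, 0, 0, 0, 0, -1],
    [-0.0187, -0.11, 0, 0, 0, 0, -1],
    [-0.0187, -0.11, 0, 0, 0, 0, -1],
    [-0.0187, -0.11, 0, 0, 0, 0, -1],
    [-0.0187, -0.11, 0, 0, 0, 0, -1],
    [0, 0, 0, 0, 0, 0, -1],
    [0, 0, 0, 0, 0, 0, -1],
  ],
)

```text
clock: 18.4
tcp_pos: [0.5367, 0.0343, 0.1576]
ee_rot: [0.201, -3.133, -0.002]
ft_force: [0.1, -0.3, -2.3]
opening: 0.214
gripper_force: 25.0
```

Run:
```python
from h import *
x,y=fx(-.010,.024)
plan((x,y,.080,HF))
S=snap('side','s5');cv2.imwrite('pics/c6.png',cv2.resize(S['color'][150:270,265:395],None,fx=4,fy=4,interpolation=cv2.INTER_CUBIC))
```

```text
tilt [-0.0023  0.0009] h 1.699 p [0.5367 0.0343 0.1576]
rz total -0.0014 rows 1 | shift [ 0.0017 -0.002   0.1551] rows 2 each [ 0.0009 -0.001   0.0776]
```

View pics/c6.png

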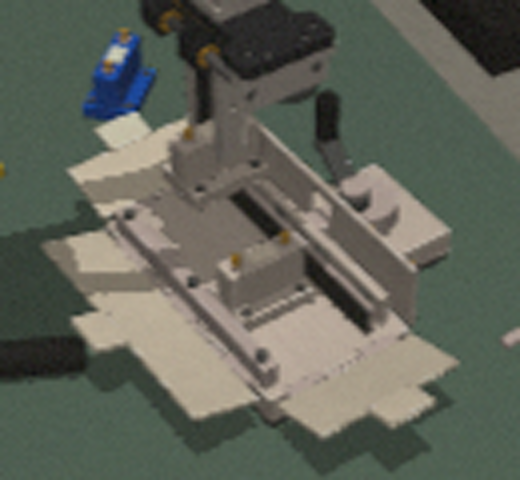

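Run:
```python
from h import *
S=load('s5')
f=lambda p:np.array(p)/4+[265,150]-.375
for p in((199,210),(270,175)): print('B',tofx(onz(S,[f(p)],.108)[0])*1000)
for p in((244,327),(314,294)): print('A',tofx(onz(S,[f(p)],.030)[0])*1000)
for p in((132,215),(195,282),(262,355)): print('rail',tofx(onz(S,[f(p)],.048)[0])*1000)
print(tofx(cur()[0]))
```

```text
B [-38.6899622    4.38135454]
B [20.21355386  6.25629917]
A [-33.80548454 -39.68112732]
A [ 23.82762677 -41.1081018 ]
rail [-47.07151377  83.81913443]
rail [-46.94568456   0.62899831]
rail [-47.69406526 -82.43577373]
[-0.009099   0.0256648]
```

apply_moves(
  series=[
    [-0.003, -0.002, 0.07, 0, 0, 0, -1],
    [0, 0, 0.06, 0, 0, 0, -1],
    [0, 0, 0.018, 0, 0, 0, -1],
    [0, 0, 0.006, 0, 0, 0, -1],
    [0, 0, 0.004, 0, 0, 0, -1],
    [0, 0, 0, 0, 0, 0, -1],
    [0, 0, 0, 0, 0, 0, -1],
  ],
)

```text
clock: 19.32
tcp_pos: [0.5399, 0.0331, 0.0805]
ee_rot: [-0.204, 3.133, -0.0]
ft_force: [0.0, -0.5, -2.7]
opening: 0.209
gripper_force: 25.0
```

apply_moves(
  series=[
    [0, 0, 0.003, 0, 0, 0, -1],
    [0, 0, 0, 0, 0, 0, -1],
    [0, 0, 0, 0, 0, 0, -0.2],
    [0, 0, 0, 0, 0, 0, -0.1],
    [0, 0, 0, 0, 0, 0, -0.1],
    [0, 0, -0.08, 0, 0, 0, -0.1],
    [0, 0, -0.12, 0, 0, 0, -0.1],
    [0, 0, -0.08, 0, 0, 0, 0.2],
    [0, 0, 0, 0, 0, 0, 0.2],
    [0, 0, 0, 0, 0, 0, 0.2],
  ],
)

```text
clock: 20.58
tcp_pos: [0.5385, 0.0333, 0.2171]
ee_rot: [0.205, -3.133, -0.0]
ft_force: [1.2, 0.3, -0.4]
opening: 0.595
gripper_force: 0.0
```

Run:
```python
from h import *
S=snap('side','s6');T=snap('top','t6');cv2.imwrite('pics/c7.png',cv2.resize(S['color'][150:270,265:395],None,fx=4,fy=4,interpolation=cv2.INTER_CUBIC))
k=fx(.088+.065*np.cos(np.radians(72)),.065*np.sin(np.radians(72)))
plan((*k,.2294,HF),(*k,.094,HF))
```

```text
tilt [-0.0043  0.0004] h 1.701 p [0.5378 0.0334 0.2159]
rz total 0.0002 rows 1 | shift [-0.2325  0.0758 -0.0271] rows 3 each [-0.0775  0.0253 -0.009 ]
rz total -0.0 rows 0 | shift [-0.      0.      0.2708] rows 3 each [-0.      0.      0.0903]
```

View pics/c7.png

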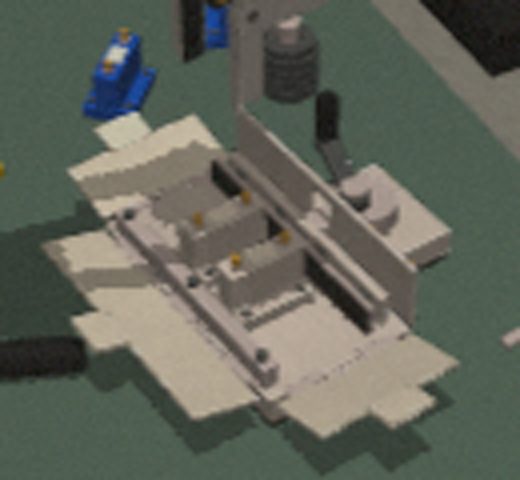

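apply_moves(
  series=[
    [-0.0775, 0.0253, -0.009, 0, 0, 0, 0.2],
    [-0.0775, 0.0253, -0.009, 0, 0, 0, 0.2],
    [-0.0775, 0.0253, -0.009, 0, 0, 0, 0.2],
    [0, 0, 0, 0, 0, 0, 0.2],
    [0, 0, 0, 0, 0, 0, 0.2],
  ],
)

```text
clock: 21.3
tcp_pos: [0.6482, 0.0858, 0.2294]
ee_rot: [0.205, -3.131, 0.0]
ft_force: [-0.1, -0.4, -0.4]
opening: 0.598
gripper_force: 0.0
```

```bash
cat >> h.py <<'E'
def knob(): 
    f=tofx(cur()[0]); a=np.arctan2(f[1],f[0]-.088); q=np.radians(75)-a
    return 'q %.3f r %.4f travel %.2f'%(q,np.hypot(f[1],f[0]-.088),10*(1-np.cos(q)))
XS=np.arange(-.01,.05,.00025)
def prof(c,ys=np.arange(-.088,-.056,.001),z=.054):
    g=cv2.GaussianBlur(cv2.cvtColor(c['color'],cv2.COLOR_BGR2GRAY),(3,3),0).astype(np.float32)
    P=np.array([[*fx(x,y),z] for y in ys for x in XS]); u=proj(c,P).astype(np.float32)
    return cv2.remap(g,u[:,:1],u[:,1:],cv2.INTER_CUBIC).reshape(len(ys),-1).mean(0)
def strip(c,ref,**k):
    a=prof(ref,**k);b=prof(c,**k); w=(XS>.016)&(XS<.034); best=[]
    for s in np.arange(-.001,.016,.0001):
        m=np.interp(XS[w]-s,XS,b); A=np.c_[m,np.ones(m.size)]; r=np.linalg.lstsq(A,a[w],rcond=None)
        best.append((np.sum((A@r[0]-a[w])**2),s*1000))
    return min(best)
E
python3 - <<'E'
from h import *
k=fx(.088+.065*np.cos(np.radians(72)),.065*np.sin(np.radians(72)))
plan((*k,.094,HF))
r=load('s6');S=snap('side','s7');print(strip(S,r),np.round(prof(r)[40::8]))
E
```

```text
tilt [-0.0043 -0.0003] h 1.701 p [0.6482 0.0858 0.2294]
rz total 0.0003 rows 1 | shift [0.     0.0005 0.2709] rows 3 each [0.     0.0002 0.0903]
(np.float64(18.98319881376418), np.float64(-0.09999999999999962)) [154. 151. 151. 154. 158. 157. 143. 114.  78.  49.  35.  31.  32.  38.
  55.  81. 106. 116. 109.  97.  98. 117. 142. 159. 156.]
```

apply_moves(
  series=[
    [0, 0, 0.09, 0, 0, 0, 0.0],
    [0, 0, 0.09, 0, 0, 0, 0.0],
    [0, 0, 0.09, 0, 0, 0, 0.0],
    [0, 0, 0, 0, 0, 0, 0.0],
    [0, 0, 0, 0, 0, 0, -1],
    [0, 0, 0, 0, 0, 0, -1],
    [0, 0, 0, 0, 0, 0, -1],
    [0, 0, 0, 0, 0, 0, -1],
  ],
  squeeze=20,
)

```text
clock: 22.35
tcp_pos: [0.6508, 0.0867, 0.0988]
ee_rot: [-0.205, 3.132, 0.002]
ft_force: [-0.3, 1.2, 5.1]
opening: 0.187
gripper_force: 20.0
```

apply_moves(
  series=[
    [-0.0248, -0.011, 0, 0, 0, 0, -1],
    [-0.022, -0.016, 0, 0, 0, 0, -1],
    [-0.0182, -0.0202, 0, 0, 0, 0, -1],
    [-0.0136, -0.0236, 0, 0, 0, 0, -1],
    [-0.0084, -0.0258, 0, 0, 0, 0, -1],
    [-0.0026, -0.0202, 0, 0, 0, 0, -1],
    [0.0003, -0.0182, 0, 0, 0, 0, -1],
    [0, 0, 0, 0, 0, 0, -1],
    [0, 0, 0, 0, 0, 0, -1],
  ],
)

```text
clock: 23.48
tcp_pos: [0.7037, 0.0255, 0.0988]
ee_rot: [-0.205, 3.132, 0.001]
ft_force: [-1.0, 1.9, 5.0]
opening: 0.188
gripper_force: 20.0
```

Run:
```python
from h import *
r=load('s6');S=snap('side','s8');print(knob(),strip(S,r),np.round(prof(S)[40::8]))
```

```text
q 1.388 r 0.0675 travel 8.18 (np.float64(505.88947924839346), np.float64(7.700000000000005)) [153. 152. 144. 125.  94.  62.  40.  31.  31.  39.  59.  89. 116. 122.
 110.  97. 102. 126. 151. 163. 156. 137. 114.  97.  89.]
```

apply_moves(
  series=[
    [0.0007, -0.0072, 0, 0, 0, 0, -1],
    [0.0013, -0.0072, 0, 0, 0, 0, -1],
    [0, 0, 0, 0, 0, 0, -1],
    [0, 0, 0, 0, 0, 0, -1],
  ],
)

```text
clock: 24.02
tcp_pos: [0.7036, 0.0194, 0.0988]
ee_rot: [-0.205, 3.132, 0.004]
ft_force: [-1.4, 3.7, 5.6]
opening: 0.186
gripper_force: 20.0
```

Run:
```python
from h import *
r=load('s6');S=snap('side','s9');print(knob(),strip(S,r),strip(S,load('s8')))
```

```text
q 1.479 r 0.0674 travel 9.08 (np.float64(92.44570321624352), np.float64(8.700000000000003)) (np.float64(272.72988074433056), np.float64(0.5000000000000007))
```

apply_moves(
  series=[
    [0.0015, -0.008, 0, 0, 0, 0, -1],
    [0.0021, -0.008, 0, 0, 0, 0, -1],
    [0, 0, 0, 0, 0, 0, -1],
    [0, 0, 0, 0, 0, 0, -1],
  ],
)

```text
clock: 24.58
tcp_pos: [0.7027, 0.0114, 0.0988]
ee_rot: [-0.205, 3.132, 0.004]
ft_force: [-1.5, 4.6, 6.7]
opening: 0.185
gripper_force: 20.0
```

Run:
```python
from h import *
r=load('s6');S=snap('side','s10');print(knob(),strip(S,r))
f=lambda z,ys,n:strip(load(n),r,z=z,ys=ys)[1]
for n in('s7','s8','s9','s10'): print(n,[round(f(z,ys,n),1) for z in(.054,.045) for ys in(np.arange(-.088,-.06,.001),np.arange(-.07,-.056,.001),np.arange(.06,.088,.001))])
```

```text
q 1.599 r 0.0673 travel 10.28 (np.float64(225.4577075483461), np.float64(9.900000000000006))
s7 [np.float64(0.0), np.float64(-0.1), np.float64(-0.6), np.float64(-0.1), np.float64(0.0), np.float64(0.1)]
s8 [np.float64(7.8), np.float64(7.5), np.float64(7.8), np.float64(7.6), np.float64(7.8), np.float64(7.8)]
s9 [np.float64(8.9), np.float64(8.4), np.float64(9.2), np.float64(8.8), np.float64(8.9), np.float64(9.4)]
s10 [np.float64(10.1), np.float64(9.6), np.float64(9.7), np.float64(10.0), np.float64(10.0), np.float64(10.0)]
```

apply_moves(
  series=[
    [0.002, -0.0065, 0, 0, 0, 0, -1],
    [0.0025, -0.0065, 0, 0, 0, 0, -1],
    [0, 0, 0, 0, 0, 0, -1],
    [0, 0, 0, 0, 0, 0, -1],
  ],
)

```text
clock: 25.12
tcp_pos: [0.7013, 0.005, 0.0988]
ee_rot: [-0.206, 3.132, 0.005]
ft_force: [-1.2, 5.4, 6.2]
opening: 0.182
gripper_force: 20.0
```

```bash
cat >> h.py <<'E'
def meas(n):
    r=load('s6');S=snap('side',n);f=lambda z,ys:strip(S,r,z=z,ys=ys)[1]
    print(n,knob(),[round(f(z,ys),1) for z in(.054,.045) for ys in(np.arange(-.088,-.06,.001),np.arange(-.07,-.056,.001),np.arange(.06,.088,.001))])
E
python3 - <<'E'
from h import *
meas('s11')
E
```

```text
s11 q 1.697 r 0.0672 travel 11.26 [np.float64(10.7), np.float64(10.4), np.float64(10.6), np.float64(10.6), np.float64(10.8), np.float64(11.0)]
```

apply_moves(
  series=[
    [0.0028, -0.0063, 0, 0, 0, 0, -1],
    [0.0032, -0.0063, 0, 0, 0, 0, -1],
    [0, 0, 0, 0, 0, 0, -1],
    [0, 0, 0, 0, 0, 0, -1],
  ],
)

```text
clock: 25.68
tcp_pos: [0.6993, -0.0011, 0.0988]
ee_rot: [-0.206, 3.132, 0.006]
ft_force: [-0.6, 6.0, 6.9]
opening: 0.187
gripper_force: 20.0
```

Run:
```python
from h import *
meas('s12')
```

```text
s12 q 1.792 r 0.0672 travel 12.19 [np.float64(10.7), np.float64(10.4), np.float64(10.3), np.float64(10.6), np.float64(10.7), np.float64(11.0)]
```

apply_moves(
  series=[
    [0.0034, -0.0062, 0, 0, 0, 0, -1],
    [0, 0, 0, 0, 0, 0, -1],
    [0, 0, 0, 0, 0, 0, -1],
    [0, 0, 0, 0, 0, 0, -1],
  ],
)

```text
clock: 26.22
tcp_pos: [0.698, -0.004, 0.0988]
ee_rot: [-0.206, 3.132, 0.007]
ft_force: [-1.4, 7.5, 6.0]
opening: 0.189
gripper_force: 20.0
```

Run:
```python
from h import *
meas('s13')
```

```text
s13 q 1.839 r 0.0671 travel 12.65 [np.float64(10.7), np.float64(10.3), np.float64(10.3), np.float64(10.6), np.float64(10.7), np.float64(11.1)]
```

apply_moves(
  series=[
    [0, 0, 0, 0, 0, 0, -0.4],
    [0, 0, 0, 0, 0, 0, 0.0],
    [0, 0, 0, 0, 0, 0, 0.0],
    [0, 0, -0.08, 0, 0, 0, 0.0],
    [0, 0, -0.12, 0, 0, 0, 0.0],
    [0, 0, -0.08, 0, 0, 0, 0.2],
    [0, 0, 0, 0, 0, 0, 0.2],
  ],
)

```text
clock: 27.15
tcp_pos: [0.6997, -0.0081, 0.2422]
ee_rot: [-0.203, 3.125, -0.004]
ft_force: [-0.3, 1.1, -0.1]
opening: 0.601
gripper_force: 0.0
```

Run:
```python
from h import *
meas('s14')
S=load('s14');cv2.imwrite('pics/c8.png',cv2.resize(S['color'][150:270,265:395],None,fx=4,fy=4,interpolation=cv2.INTER_CUBIC))
t={'L':(.5258,.1818,.0437),'R':(.5722,-.1597,.0492),'F':(.4263,-.0067,.0474)}
for k,v in t.items():
    th=np.arcsin((v[2]-.028)/.066);print(k,np.round(tofx(v)*1000,1),round(th,2),'reach',round(66*np.cos(th),1))
a=fx(0,.109+.064)
plan((*tofx((0,0)),0,HF),(.5258,.1818,.0437+.019,YAW))
```

```text
s14 q 1.891 r 0.0686 travel 13.15 [np.float64(10.7), np.float64(10.3), np.float64(10.7), np.float64(10.6), np.float64(10.7), np.float64(11.1)]
L [ -0.8 172.7] 0.24 reach 64.1
R [   0.9 -172. ] 0.33 reach 62.5
F [-123.9   -1.3] 0.3 reach 63.1
tilt [ 0.0038 -0.0008] h 1.701 p [ 0.698  -0.0078  0.2386]
rz total -0.0001 rows 1 | shift [2.4487 0.4581 0.4771] rows 22 each [0.1113 0.0208 0.0217]
rz total 1.0472 rows 9 | shift [-0.0374  2.1565 -0.1254] rows 19 each [-0.002   0.1135 -0.0066]
```

View pics/c8.png

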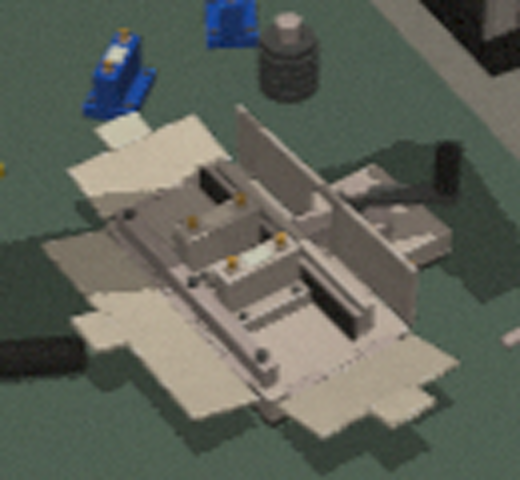

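Run:
```python
from h import *
S=load('s14')
for p,z in(((447,146),.098),((447,172),.080)):
    f=tofx(onz(S,[np.array(p)/4+[265,150]-.375],z)[0]);print(f*1000,np.radians(75)-np.arctan2(f[1],f[0]-.088))
a=fx(0,.1727)
plan((*a,.16,YAW),(*a,.063,YAW))
```

```text
[145.23385861 -30.31398135] 1.7960831632663246
[141.57655341 -36.42647975] 1.9061024188466202
tilt [ 0.0038 -0.0008] h 1.701 p [ 0.698  -0.0078  0.2386]
rz total 1.0471 rows 9 | shift [ 0.4208 -0.2906  0.1571] rows 5 each [ 0.0842 -0.0581  0.0314]
rz total -0.0 rows 0 | shift [0.    0.    0.194] rows 2 each [0.    0.    0.097]
```

apply_moves(
  series=[
    [0, 0, 0, 0, 0, 0.1164, 0.3],
    [0, 0, 0, 0, 0, 0.1164, 0.3],
    [0, 0, 0, 0, 0, 0.1164, 0.3],
    [0, 0, 0, 0, 0, 0.1164, 0.3],
    [0, 0, 0, 0, 0, 0.1164, 0.3],
    [0, 0, 0, 0, 0, 0.1164, 0.3],
    [0, 0, 0, 0, 0, 0.1164, 0.3],
    [0, 0, 0, 0, 0, 0.1164, 0.3],
    [0, 0, 0, 0, 0, 0.1164, 0.3],
  ],
)

```text
clock: 28.32
tcp_pos: [0.6953, -0.0074, 0.2326]
ee_rot: [-2.076, -2.351, 0.006]
ft_force: [-0.2, 0.7, -0.0]
opening: 0.648
gripper_force: 0.0
```

apply_moves(
  series=[
    [0.0842, -0.0581, 0, 0, 0, 0, 0.3],
    [0.0842, -0.0581, 0, 0, 0, 0, 0.3],
    [0.0842, -0.0581, 0.05, 0, 0, 0, 0.3],
    [0.0842, -0.0581, 0.05, 0, 0, 0, 0.3],
    [0.0842, -0.0581, 0.05, 0, 0, 0, 0.3],
    [0, 0, 0, 0, 0, 0, 0.3],
    [0, 0, 0, 0, 0, 0, 0.3],
  ],
)

```text
clock: 29.2
tcp_pos: [0.5253, 0.1822, 0.1602]
ee_rot: [-2.072, -2.361, 0.003]
ft_force: [0.6, -0.3, -0.5]
opening: 0.649
gripper_force: 0.0
```

Run:
```python
from h import *
a=fx(0,.1727)
plan((*a,.063,YAW))
```

```text
tilt [-0.002 -0.001] h 0.13 p [0.5253 0.1822 0.1602]
rz total 0.0001 rows 1 | shift [-0.0008  0.0026  0.1945] rows 2 each [-0.0004  0.0013  0.0972]
```

apply_moves(
  series=[
    [0, 0.002, 0.08, 0, 0, 0, 0.3],
    [0, 0, 0.08, 0, 0, 0, 0.3],
    [0, 0, 0.035, 0, 0, 0, 0.3],
    [0, 0, 0, 0, 0, 0, 0.0],
    [0, 0, 0, 0, 0, 0, -1],
    [0, 0, 0, 0, 0, 0, -1],
    [0, 0, 0, 0, 0, 0, -1],
    [0, 0, 0, 0, 0, 0, -1],
  ],
  squeeze=15,
)

```text
clock: 30.2
tcp_pos: [0.5264, 0.1829, 0.0645]
ee_rot: [-2.072, -2.361, 0.0]
ft_force: [-3.1, 0.4, 0.7]
opening: 0.378
gripper_force: 15.0
```

Run:
```python
from h import *
print(tofx(cur()[0])*1000, cur()[0][2])
th0=np.arcsin(np.clip((cur()[0][2]-.019-.028)/.066,-1,1));print(th0)
th=np.linspace(.26,1.60,10);print('in',np.round(-np.diff(.066*np.cos(th))/.5,4),'up',np.round(np.diff(.066*np.sin(th))/.5,4))
```

```text
[-5.58494354e-02  1.73676357e+02] 0.06452825361280544
0.268805062133058
in [0.0064 0.0091 0.0116 0.0138 0.0157 0.0173 0.0185 0.0193 0.0196] up [0.0185 0.0174 0.0158 0.0139 0.0117 0.0093 0.0066 0.0038 0.0009]
```

apply_moves(
  series=[
    [-0.0064, 0, -0.0185, 0, 0, 0, -1],
    [-0.0091, 0, -0.0174, 0, 0, 0, -1],
    [-0.0116, 0, -0.0158, 0, 0, 0, -1],
    [-0.0138, 0, -0.0139, 0, 0, 0, -1],
    [-0.0157, 0, -0.0117, 0, 0, 0, -1],
    [-0.0173, 0, -0.0093, 0, 0, 0, -1],
    [-0.0185, 0, -0.0066, 0, 0, 0, -1],
    [-0.0193, 0, -0.0038, 0, 0, 0, -1],
    [-0.0196, 0, -0.0009, 0, 0, 0, -1],
    [-0.002, 0, 0, 0, 0, 0, -1],
    [0, 0, 0, 0, 0, 0, -1],
    [0, 0, 0, 0, 0, 0, -1],
  ],
)

```text
clock: 31.7
tcp_pos: [0.5357, 0.1153, 0.116]
ee_rot: [2.071, 2.36, -0.002]
ft_force: [-8.0, 0.7, 11.3]
opening: 0.34
gripper_force: 22.8
```

Run:
```python
from h import *
f=tofx(cur()[0])*1000;print(f, cur()[0][2]);S=snap('side','s15')
```

```text
[  0.33029583 105.41637384] 0.11597687707495884
```

Run:
```python
from h import *
S=load('s15');cv2.imwrite('pics/c9.png',cv2.resize(S['color'][150:270,265:395],None,fx=4,fy=4,interpolation=cv2.INTER_CUBIC))
```

```text
(no output)
```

View pics/c9.png

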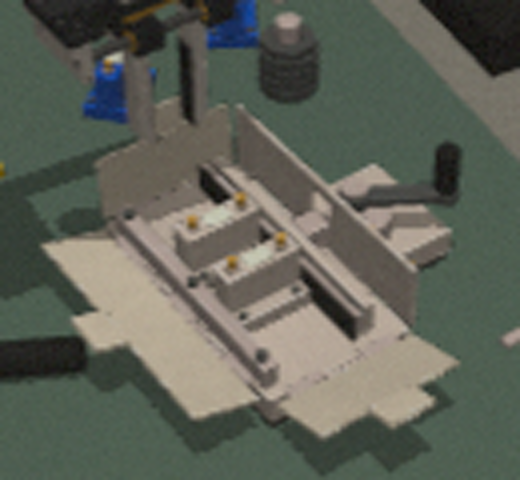

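apply_moves(
  series=[
    [0, 0, 0, 0, 0, 0, 0.0],
    [0, 0, 0, 0, 0, 0, 0.3],
    [0, 0, 0, 0, 0, 0, 0.3],
    [0, 0, -0.06, 0, 0, 0, 0.3],
    [0, 0, -0.1, 0, 0, 0, 0.3],
    [-0.1, 0, 0, 0, 0, 0, 0.3],
    [-0.115, 0, 0, 0, 0, 0, 0.3],
    [-0.115, 0, 0, 0, 0, 0, 0.3],
    [-0.115, 0, 0, 0, 0, 0, 0.3],
    [-0.11, 0, 0, 0, 0, 0, 0.3],
    [0, 0, 0, 0, 0, 0, 0.3],
    [0, 0, 0, 0, 0, 0, 0.3],
  ],
)

```text
clock: 33.25
tcp_pos: [0.571, -0.1581, 0.1926]
ee_rot: [-2.073, -2.359, -0.0]
ft_force: [-0.0, 0.1, -0.5]
opening: 0.647
gripper_force: 0.0
```

Run:
```python
from h import *
a=fx(0,-.1720)
plan((*a,.068,YAW)); S=snap('side','s16')
d=np.abs(load('s15')['color'].astype(int)-S['color']).max(2)[172:205,290:322];print((d>40).sum())
th=np.linspace(.33,1.60,10);print('in',np.round(-np.diff(.066*np.cos(th))/.5,4),'up',np.round(np.diff(.066*np.sin(th))/.5,4))
```

```text
tilt [-0.0007  0.0009] h 0.129 p [ 0.571  -0.1581  0.1926]
rz total -0.0005 rows 1 | shift [-3.500e-03  1.000e-04  2.492e-01] rows 3 each [-0.0012  0.      0.0831]
201
in [0.0073 0.0096 0.0117 0.0137 0.0153 0.0166 0.0176 0.0183 0.0186] up [0.0171 0.0159 0.0144 0.0126 0.0106 0.0083 0.0059 0.0034 0.0008]
```

apply_moves(
  series=[
    [-0.0035, 0, 0.1, 0, 0, 0, 0.3],
    [0, 0, 0.1, 0, 0, 0, 0.3],
    [0, 0, 0.05, 0, 0, 0, 0.3],
    [0, 0, 0, 0, 0, 0, 0.0],
    [0, 0, 0, 0, 0, 0, -1],
    [0, 0, 0, 0, 0, 0, -1],
    [0, 0, 0, 0, 0, 0, -1],
    [0, 0, 0, 0, 0, 0, -1],
  ],
  squeeze=12,
)

```text
clock: 34.3
tcp_pos: [0.5724, -0.1594, 0.0687]
ee_rot: [2.072, 2.36, 0.003]
ft_force: [2.3, 3.3, 0.2]
opening: 0.366
gripper_force: 12.0
```

apply_moves(
  series=[
    [0.0073, 0, -0.0171, 0, 0, 0, -1],
    [0.0096, 0, -0.0159, 0, 0, 0, -1],
    [0.0117, 0, -0.0144, 0, 0, 0, -1],
    [0.0137, 0, -0.0126, 0, 0, 0, -1],
    [0.0153, 0, -0.0106, 0, 0, 0, -1],
    [0.0166, 0, -0.0083, 0, 0, 0, -1],
    [0.0176, 0, -0.0059, 0, 0, 0, -1],
    [0.0183, 0, -0.0034, 0, 0, 0, -1],
    [0.0186, 0, -0.0008, 0, 0, 0, -1],
    [0.003, 0, 0, 0, 0, 0, -1],
    [0, 0, 0, 0, 0, 0, -1],
    [0, 0, 0, 0, 0, 0, -1],
  ],
)

```text
clock: 35.8
tcp_pos: [0.5619, -0.0946, 0.1116]
ee_rot: [-2.071, -2.359, 0.002]
ft_force: [-0.2, -0.5, 0.6]
opening: 0.006
gripper_force: 0.0
```

Run:
```python
from h import *
print(tofx(cur()[0])*1000,cur()[0][2]);S=snap('side','s17');cv2.imwrite('pics/c10.png',cv2.resize(S['color'][150:270,265:395],None,fx=4,fy=4,interpolation=cv2.INTER_CUBIC))
```

```text
[  -0.82439597 -106.11663126] 0.11162282056596114
```

View pics/c10.png

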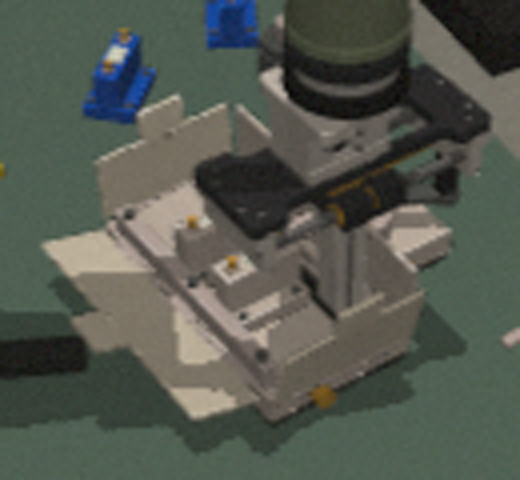

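Run:
```python
from h import *
S=load('s17')
for th in (1.1,1.3,1.45,1.57):
    P=[[*fx(x,-.109-r*np.cos(th)),.028+r*np.sin(th)] for x,r in((-.056,.054),(.056,.054),(-.018,.078),(.018,.078))]
    print(th,np.round((proj(S,P)-[265,150]+.375)*4).tolist())
print(np.round((proj(S,[[*fx(0,y),z] for y,z in((-.106,.087),)])-[265,150]+.375)*4))
```

```text
1.1 [[296.0, 378.0], [436.0, 306.0], [355.0, 340.0], [401.0, 317.0]]
1.3 [[287.0, 365.0], [427.0, 293.0], [342.0, 320.0], [388.0, 297.0]]
1.45 [[280.0, 355.0], [420.0, 284.0], [331.0, 307.0], [377.0, 284.0]]
1.57 [[274.0, 349.0], [414.0, 278.0], [323.0, 298.0], [368.0, 275.0]]
[[342. 305.]]
```

apply_moves(
  series=[
    [0, 0, -0.08, 0, 0, 0, -1],
    [0, 0, 0, 0, 0, 0, -1],
    [-0.108, 0, 0, 0, 0, 0, -1],
    [0, 0, 0, 0, 0, 0, -1],
    [0, 0, 0.092, 0, 0, 0, -1],
    [0, 0, 0, 0, 0, 0, -1],
    [0.03, 0, 0, 0, 0, 0, -1],
    [0.025, 0, 0, 0, 0, 0, -1],
    [0.015, 0, 0, 0, 0, 0, -1],
    [0.014, 0, 0, 0, 0, 0, -1],
    [0, 0, 0, 0, 0, 0, -1],
  ],
)

```text
clock: 37.22
tcp_pos: [0.5657, -0.1089, 0.1081]
ee_rot: [2.067, 2.357, -0.003]
ft_force: [1.1, -6.3, 1.1]
opening: 0.007
gripper_force: 3.2
```

Run:
```python
from h import *
print(tofx(cur()[0])*1000,cur()[0][2])
```

```text
[   1.10576895 -120.73906264] 0.10805012772360129
```

apply_moves(
  series=[
    [0.003, 0, 0, 0, 0, 0, -1],
    [0, 0, 0, 0, 0, 0, -1],
    [-0.06, 0, 0, 0, 0, 0, -1],
    [0, 0, -0.1, 0, 0, 0, -1],
    [0, 0, -0.1, 0, 0, 0, -1],
    [0, 0, 0, 0, 0, -0.1164, 0.3],
    [0, 0, 0, 0, 0, -0.1164, 0.3],
    [0, 0, 0, 0, 0, -0.1164, 0.3],
    [0, 0, 0, 0, 0, -0.1164, 0.3],
    [0, 0, 0, 0, 0, -0.1164, 0.3],
    [0, 0, 0, 0, 0, -0.1164, 0.3],
    [0, 0, 0, 0, 0, -0.1164, 0.3],
  ],
)

```text
clock: 38.72
tcp_pos: [0.5681, -0.1345, 0.2068]
ee_rot: [0.334, 3.124, 0.001]
ft_force: [-0.7, 0.5, -0.1]
opening: 0.647
gripper_force: 0.0
```

apply_moves(
  series=[
    [0, 0, 0, 0, 0, -0.1164, 0.3],
    [0, 0, 0, 0, 0, -0.1164, 0.3],
    [0, 0, 0, 0, 0, 0, 0.3],
    [0, 0, 0, 0, 0, 0, 0.3],
  ],
)

```text
clock: 39.22
tcp_pos: [0.5682, -0.1348, 0.2067]
ee_rot: [-0.201, 3.135, 0.0]
ft_force: [0.1, -0.3, 0.2]
opening: 0.652
gripper_force: 0.0
```

Run:
```python
from h import *
a=fx(-.1239,-.0005)
plan((*a,.16,HF),(*a,.0645,HF))
```

```text
tilt [0.0001 0.0001] h 1.699 p [ 0.5682 -0.1348  0.2067]
rz total -0.0012 rows 1 | shift [0.2481 0.2924 0.0935] rows 4 each [0.062  0.0731 0.0234]
rz total -0.0 rows 0 | shift [-0.     0.     0.191] rows 2 each [-0.      0.      0.0955]
```

apply_moves(
  series=[
    [0.062, 0.0731, 0, 0, 0, 0, 0.3],
    [0.062, 0.0731, 0, 0, 0, 0, 0.3],
    [0.062, 0.0731, 0, 0, 0, 0, 0.3],
    [0.062, 0.0731, 0, 0, 0, 0, 0.3],
    [0, 0, 0.09, 0, 0, 0, 0.3],
    [0, 0, 0, 0, 0, 0, 0.3],
    [0, 0, 0, 0, 0, 0, 0.3],
  ],
)

```text
clock: 40.1
tcp_pos: [0.4271, -0.0066, 0.1626]
ee_rot: [-0.203, 3.134, -0.0]
ft_force: [0.5, 0.0, 0.7]
opening: 0.652
gripper_force: 0.0
```

Run:
```python
from h import *
a=fx(-.1239,-.0005)
plan((*a,.0645,HF))
S=snap('side','s18')
g=lambda a:[[*fx(x,-.109-r*np.cos(a)),.028+r*np.sin(a)] for x,r in((-.018,.078),(.018,.078))]
cv2.imwrite('pics/c11.png',cv2.resize(S['color'][150:270,265:395],None,fx=4,fy=4,interpolation=cv2.INTER_CUBIC))
```

```text
tilt [ 0.001  -0.0002] h 1.7 p [ 0.4271 -0.0066  0.1626]
rz total -0.0004 rows 1 | shift [0.0016 0.0016 0.1962] rows 2 each [0.0008 0.0008 0.0981]
```

View pics/c11.png

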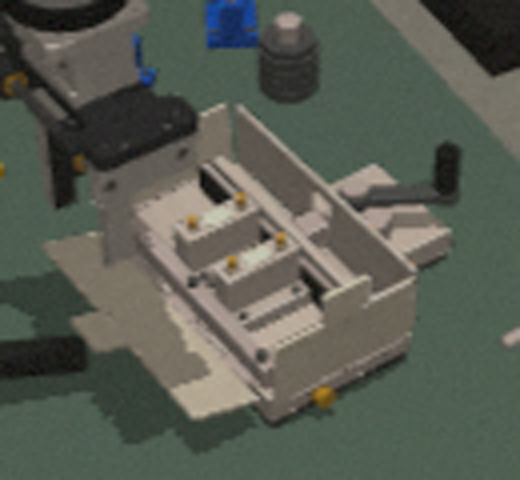

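apply_moves(
  series=[
    [0.0016, 0.0016, 0.08, 0, 0, 0, 0.3],
    [0, 0, 0.08, 0, 0, 0, 0.3],
    [0, 0, 0.037, 0, 0, 0, 0.3],
    [0, 0, 0, 0, 0, 0, 0.0],
    [0, 0, 0, 0, 0, 0, -1],
    [0, 0, 0, 0, 0, 0, -1],
    [0, 0, 0, 0, 0, 0, -1],
    [0, 0, 0, 0, 0, 0, -1],
  ],
)

```text
clock: 41.15
tcp_pos: [0.4268, -0.0057, 0.064]
ee_rot: [-0.204, 3.132, -0.001]
ft_force: [2.1, 0.9, 0.7]
opening: 0.38
gripper_force: 12.0
```

apply_moves(
  series=[
    [-0.0065, 0, -0.0169, 0, 0, 0, -1],
    [-0.0088, 0, -0.0159, 0, 0, 0, -1],
    [-0.0109, 0, -0.0145, 0, 0, 0, -1],
    [-0.0128, 0, -0.0129, 0, 0, 0, -1],
    [-0.0144, 0, -0.011, 0, 0, 0, -1],
    [-0.0158, 0, -0.0089, 0, 0, 0, -1],
    [-0.0169, 0, -0.0067, 0, 0, 0, -1],
    [-0.0176, 0, -0.0043, 0, 0, 0, -1],
    [0, 0, 0, 0, 0, 0, -1],
  ],
)

```text
clock: 42.28
tcp_pos: [0.4787, 0.0013, 0.1099]
ee_rot: [-0.204, 3.132, -0.0]
ft_force: [-2.0, -1.7, 5.4]
opening: 0.381
gripper_force: 12.0
```

Run:
```python
from h import *
f=tofx(cur()[0])*1000;print(f,cur()[0][2])
```

```text
[-70.88312943  -0.17281348] 0.10989898286681557
```

apply_moves(
  series=[
    [-0.0085, 0, -0.0015, 0, 0, 0, -1],
    [-0.0085, 0, -0.0005, 0, 0, 0, -1],
    [-0.006, 0, 0, 0, 0, 0, -1],
    [0, 0, 0, 0, 0, 0, -1],
    [0, 0, 0, 0, 0, 0, -1],
  ],
)

```text
clock: 42.9
tcp_pos: [0.4895, 0.0028, 0.1109]
ee_rot: [-0.204, 3.132, -0.0]
ft_force: [-1.2, -1.4, 6.0]
opening: 0.378
gripper_force: 12.0
```

Run:
```python
from h import *
f=tofx(cur()[0])*1000;print(f,cur()[0][2])
```

```text
[-59.97571024  -0.1118619 ] 0.11087115477355343
```

apply_moves(
  series=[
    [0, 0, 0, 0, 0, 0, 0.0],
    [0, 0, 0, 0, 0, 0, 0.3],
    [0, 0, 0, 0, 0, 0, 0.3],
    [0, 0, -0.06, 0, 0, 0, 0.3],
    [0, 0, -0.12, 0, 0, 0, 0.3],
    [0.12, 0, -0.04, 0, 0, 0, 0.3],
    [0.12, 0, 0, 0, 0, 0, 0.3],
    [0, 0, 0, 0, 0, 0, 0.3],
    [0, 0, 0, 0, 0, 0, 0.3],
  ],
)

```text
clock: 44.02
tcp_pos: [0.3706, -0.0129, 0.2198]
ee_rot: [-0.204, 3.133, -0.0]
ft_force: [-0.4, -0.7, 0.5]
opening: 0.646
gripper_force: 0.0
```

Run:
```python
from h import *
S=snap('side','s19');T=snap('top','t19')
a=cv2.resize(S['color'][160:265,270:395],None,fx=5,fy=5,interpolation=cv2.INTER_CUBIC)
cv2.imwrite('pics/c12.png',a)
w=lambda k,x,r,th:{'L':[*fx(x,.109+r*np.cos(th)),.028+r*np.sin(th)],'R':[*fx(x,-.109-r*np.cos(th)),.028+r*np.sin(th)],'F':[*fx(-.061-r*np.cos(th),x),.028+r*np.sin(th)]}[k]
for k in'LRF':
  W=.1 if k=='F' else .056
  for th in(1.3,1.45,1.57):
    print(k,th,np.round((proj(S,[w(k,x,r,th) for x,r in((-W,.054),(W,.054),(-.018,.078),(.018,.078))])-[270,160]+.4)*5).tolist())
```

```text
L 1.3 [[87.0, 145.0], [251.0, 74.0], [136.0, 84.0], [189.0, 61.0]]
L 1.45 [[94.0, 151.0], [258.0, 79.0], [146.0, 91.0], [200.0, 68.0]]
L 1.57 [[100.0, 156.0], [264.0, 84.0], [155.0, 99.0], [208.0, 76.0]]
R 1.3 [[334.0, 406.0], [509.0, 316.0], [402.0, 351.0], [460.0, 322.0]]
R 1.45 [[325.0, 394.0], [500.0, 306.0], [389.0, 334.0], [446.0, 306.0]]
R 1.57 [[318.0, 386.0], [492.0, 298.0], [379.0, 323.0], [435.0, 294.0]]
F 1.3 [[276.0, 394.0], [79.0, 181.0], [178.0, 275.0], [142.0, 237.0]]
F 1.45 [[289.0, 386.0], [91.0, 173.0], [196.0, 263.0], [160.0, 225.0]]
F 1.57 [[299.0, 380.0], [100.0, 168.0], [211.0, 255.0], [175.0, 218.0]]
```

View pics/c12.png

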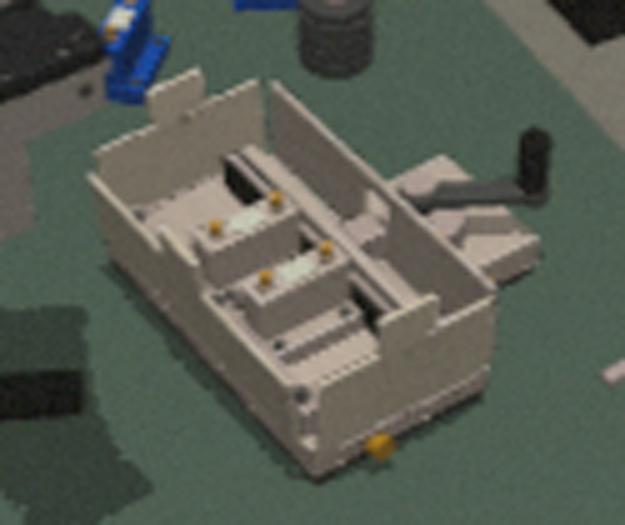

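Run:
```python
from h import *
print(tofx(cur()[0])*1000)
plan((*fx(-.100,0),.2198,HF),(*fx(-.100,0),.105,HF),(*fx(-.074,0),.105,HF))
```

```text
[-179.25327659   -0.41020347]
tilt [ 0.0011 -0.0001] h 1.701 p [ 0.3713 -0.0129  0.2199]
rz total 0.0004 rows 1 | shift [-1.585e-01  8.000e-04  1.000e-04] rows 2 each [-0.0793  0.0004  0.0001]
rz total -0.0 rows 0 | shift [-0.      0.      0.2296] rows 2 each [-0.      0.      0.1148]
rz total -0.0 rows 0 | shift [-0.052  0.    -0.   ] rows 1 each [-0.052  0.    -0.   ]
```

apply_moves(
  series=[
    [-0.0793, 0.0008, 0, 0, 0, 0, -1],
    [-0.0793, 0, 0, 0, 0, 0, -1],
    [0, 0, 0, 0, 0, 0, -1],
    [0, 0, 0, 0, 0, 0, -1],
    [0, 0, 0.11, 0, 0, 0, -1],
    [0, 0, 0.12, 0, 0, 0, -1],
    [0, 0, 0, 0, 0, 0, -1],
    [-0.03, 0, 0, 0, 0, 0, -1],
    [-0.012, 0, 0, 0, 0, 0, -1],
    [-0.01, 0, 0, 0, 0, 0, -1],
    [-0.006, 0, 0, 0, 0, 0, -1],
    [0, 0, 0, 0, 0, 0, -1],
  ],
)

```text
clock: 45.62
tcp_pos: [0.4771, 0.0017, 0.1046]
ee_rot: [0.205, -3.135, 0.0]
ft_force: [-1.8, -0.4, 1.5]
opening: 0.005
gripper_force: 1.0
```

Run:
```python
from h import *
print(tofx(cur()[0])*1000,cur()[0][2])
```

```text
[-72.42207996   0.35631692] 0.10463778686994094
```

apply_moves(
  series=[
    [-0.004, 0, 0, 0, 0, 0, -1],
    [-0.003, 0, 0, 0, 0, 0, -1],
    [0, 0, 0, 0, 0, 0, -1],
  ],
)

```text
clock: 46.0
tcp_pos: [0.4773, 0.0019, 0.1038]
ee_rot: [0.205, -3.127, 0.0]
ft_force: [-10.6, -3.3, 8.1]
opening: 0.004
gripper_force: 5.1
```

apply_moves(
  series=[
    [0.06, 0, 0, 0, 0, 0, -1],
    [0, 0, -0.1, 0, 0, 0, -1],
    [0, 0, -0.1, 0, 0, 0, -1],
    [-0.051, 0.0823, 0, 0, 0, 0, -1],
    [-0.051, 0.0823, 0, 0, 0, 0, -1],
    [-0.051, 0.0823, 0, 0, 0, 0, -1],
    [-0.051, 0.0823, 0, 0, 0, 0, -1],
    [0, 0, 0, 0, 0, 0, -1],
    [0, 0, 0.1, 0, 0, 0, -1],
    [0, 0, 0.1, 0, 0, 0, -1],
    [0, 0, 0, 0, 0, 0, -1],
    [0, 0, 0, 0, 0, 0, -1],
  ],
)

```text
clock: 47.5
tcp_pos: [0.5318, 0.1743, 0.106]
ee_rot: [-0.203, 3.132, 0.0]
ft_force: [0.1, 0.9, 1.1]
opening: 0.004
gripper_force: 0.0
```

Run:
```python
from h import *
print(tofx(cur()[0])*1000,cur()[0][2])
```

```text
[  4.19990234 164.45901309] 0.1060452749290706
```

apply_moves(
  series=[
    [0.004, -0.03, 0, 0, 0, 0, -1],
    [0, -0.025, 0, 0, 0, 0, -1],
    [0, -0.014, 0, 0, 0, 0, -1],
    [0, -0.008, 0, 0, 0, 0, -1],
    [0, 0, 0, 0, 0, 0, -1],
    [0, 0, 0, 0, 0, 0, -1],
  ],
)

```text
clock: 48.25
tcp_pos: [0.5335, 0.1363, 0.1042]
ee_rot: [0.205, -3.134, 0.0]
ft_force: [-0.2, -0.1, -0.7]
opening: 0.007
gripper_force: 0.0
```

apply_moves(
  series=[
    [0, -0.006, 0, 0, 0, 0, -1],
    [0, -0.004, 0, 0, 0, 0, -1],
    [0, 0, 0, 0, 0, 0, -1],
    [0, 0, 0, 0, 0, 0, -1],
  ],
)

```text
clock: 48.75
tcp_pos: [0.5338, 0.1337, 0.1043]
ee_rot: [0.205, -3.134, -0.007]
ft_force: [-0.4, 5.6, -0.3]
opening: 0.0
gripper_force: 3.5
```

apply_moves(
  series=[
    [0, -0.004, 0, 0, 0, 0, -1],
    [0, 0, 0, 0, 0, 0, -1],
    [0, 0.06, 0, 0, 0, 0, -1],
    [0, 0, -0.1, 0, 0, 0, -1],
    [0, 0, -0.1, 0, 0, 0, -1],
    [0.06, 0.1, 0, 0, 0, 0, -1],
    [0.06, 0.1, 0, 0, 0, 0, -1],
    [0, 0, 0, 0, 0, 0, -1],
    [0, 0, 0, 0, 0, 0, -1],
  ],
)

```text
clock: 49.88
tcp_pos: [0.4585, 0.2502, 0.2044]
ee_rot: [-0.206, 3.134, -0.001]
ft_force: [0.2, -0.5, -0.8]
opening: 0.005
gripper_force: 0.0
```

Run:
```python
from h import *
S=snap('side','s20');a=cv2.cvtColor(load('s19')['color'],cv2.COLOR_BGR2GRAY).astype(np.float32);b=cv2.cvtColor(S['color'],cv2.COLOR_BGR2GRAY).astype(np.float32)
# local shifts: tabs of the left, front, right walls; modules; knob (full-image px)
for n,(x,y) in {'L':(305,176),'F':(306,209),'R':(352,222),'mods':(325,212),'knob':(377,192)}.items():
    r=8; t=a[y-r:y+r,x-r:x+r]; m=cv2.matchTemplate(cv2.resize(b[y-r-4:y+r+4,x-r-4:x+r+4],None,fx=4,fy=4,interpolation=3),cv2.resize(t,None,fx=4,fy=4,interpolation=3),cv2.TM_CCOEFF_NORMED)
    _,v,_,l=cv2.minMaxLoc(m);print(n,(np.array(l)-16)/4,round(v,3))
print(ctrl.get_obs()['clock'])
```

```text
L [0. 2.] 0.827
F [ 3. -2.] 0.804
R [0. 0.] 0.998
mods [0. 0.] 0.998
knob [0. 0.] 0.992
49.925
```

Run:
```python
from h import *
print(workorder.close_job())
```

```text
the job is handed in; nothing more can be done
None
```

The job is handed in, with no verdict shown: both bare-aluminium modules are clamped square against the stop rail with the strip pressed back about 2 mm (estimated from the cam travel and camera images). All three draught walls are upright, and I never touched the wrench or the finned load.

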